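# Build up the bar-measuring stack on the inspection pallet

## Task

Set up the thick bar for measuring: on the rectangular pallet with the raised end lips (not the round disc), centre the flat riser block between the lips, put the V-block centred on it with the groove upwards and running along the riser's long side, lay the thicker of the two bars centred in the groove, and finally stand the bridge centred across the bar with its two feet on the V-block either side of the bar. Build in that order, set every part down gently and squarely, let go of everything, and leave the thinner bar and the steel ring where they lie.

Things in the scene. Friction and masses are not known exactly. Their poses are not given: they have to be found in the camera images.
- pallet: Fixed ground-steel plate, 130 (x) by 90 (y) mm, 8 mm thick, with a raised lip along each short end (10 mm wide, top 14 mm above the table, 110 mm free between them). The stack stands here: riser underside 8 mm above this origin. Origin: centre of the underside, at table height; x from lip to lip, z up.
- disc: Fixed round aluminium disc, diameter 116 mm, 10 mm high, with dark slots crossing at its centre. Stays empty. Origin: centre of the underside.
- riser: Loose flat block, bare aluminium, 90 (x) by 66 (y) by 25 (z) mm, two dark hole marks on top, about 0.4 kg, lying flat. Origin: centre of the underside; z up. To end with x along the pallet's x (either way round). Can be gripped across the 66 mm.
- vblock: Loose dark steel V-block, 60 (x) by 66 (y) by 36 (z) mm, 0.4 kg. A 90 degree groove runs along x in the middle of the top: 32 mm wide, 16 mm deep; flats 17 mm wide beside it. Stands groove up. Origin: centre of the underside; z up. To end with x along the riser's x (either way), underside 25 mm above the riser's origin. Can be gripped across the 60 mm.
- thick_bar: Loose round steel bar, diameter 40, length 80 mm, dark bore mark at the ends, 0.35 kg, lying, can roll. Origin: its centre, on the axis (20 mm above the table); x along the bar, y and z turn as it rolls. In the groove its axis is 48.3 mm above the V-block's origin, 12.3 mm above the flats: fingertips gripping its sides at most 10 mm below the axis.
- thin_bar: Loose round steel bar like the other but thinner: diameter 24 mm, 80 mm long, lying on its side (it can roll). Not used: leave it. Origin: its centre, on the axis, 12 mm above the table; x along the bar.
- bridge: Loose aluminium upside-down U on two feet, 30 (x) by 64 (y) mm, 0.15 kg. Legs 8 mm thick, 48 mm apart inside; beam 36 to 46 mm up; on it a black grip block 16 (x) by 34 (y) mm, up to 70 mm: grip across the 16. Origin: centre between the feet, at their undersides; z up. Its passage runs along x: to end along the bar, feet 36 mm above the V-block's origin.
- ring: Loose steel ring, outer diameter 60 mm, bore 36 mm, 20 mm high, lying flat. Not used: leave it. Origin: centre of the underside.
Mind the look-alikes: they are no part of the job. What is shaped like the bridge but brown or red is not meant.

How it is judged (in metres and radians):
On the way, in this order (a step that is already met when the one before it is completed fails the run):
1. the riser block lies flat on the pallet between its end lips, released (x of riser in the frame of pallet between -0.012 and 0.012 m and y of riser in the frame of pallet between -0.012 and 0.012 m and z of riser in the frame of pallet between 0.005 and 0.011 m and angle between the x axis of riser and the x axis of pallet, either way round below 0.15 rad and angle between riser's own z axis and vertical below 0.06 rad and contact force between riser and the fingers below 0.1 N and linear speed of riser below 0.02 m/s and angular speed of riser below 0.1 rad/s), for 0.2 s.
2. the V-block stands on the riser block, groove up, released (x of vblock in the frame of riser between -0.012 and 0.012 m and y of vblock in the frame of riser between -0.012 and 0.012 m and z of vblock in the frame of riser between 0.022 and 0.028 m and angle between the x axis of vblock and the x axis of riser, either way round below 0.15 rad and angle between vblock's own z axis and vertical below 0.06 rad and contact force between vblock and the fingers below 0.1 N and linear speed of vblock below 0.02 m/s and angular speed of vblock below 0.1 rad/s), for 0.2 s.
3. the thick bar lies in the V groove, released (x of thick_bar in the frame of vblock between -0.012 and 0.012 m and y of thick_bar in the frame of vblock between -0.004 and 0.004 m and z of thick_bar in the frame of vblock between 0.0453 and 0.0513 m and angle between the x axis of thick_bar and the x axis of vblock, either way round below 0.1 rad and contact force between thick_bar and the fingers below 0.1 N and linear speed of thick_bar below 0.02 m/s and angular speed of thick_bar below 0.1 rad/s), for 0.2 s.
4. the bridge stands on the V-block, astride the thick bar, released (x of bridge in the frame of vblock between -0.012 and 0.012 m and y of bridge in the frame of vblock between -0.007 and 0.007 m and z of bridge in the frame of vblock between 0.033 and 0.039 m and angle between the x axis of bridge and the x axis of vblock, either way round below 0.15 rad and angle between bridge's own z axis and vertical below 0.06 rad and contact force between bridge and the fingers below 0.1 N and linear speed of bridge below 0.02 m/s and angular speed of bridge below 0.1 rad/s), for 0.2 s.
At the end, for the whole second after the job is handed in: Riser on pallet, V-block on riser (each centred within 12 mm, 0.15 rad); thick bar in the groove (12 mm along, 4 mm across, 0.10 rad); bridge astride it, feet on V-block (12 mm along, 7 mm across, 0.15 rad); all heights within 3 mm, blocks upright, everything released, at rest (x of riser in the frame of pallet between -0.012 and 0.012 m and y of riser in the frame of pallet between -0.012 and 0.012 m and z of riser in the frame of pallet between 0.005 and 0.011 m and angle between the x axis of riser and the x axis of pallet, either way round below 0.15 rad and angle between each of riser, vblock, bridge's own z axis and vertical below 0.06 rad and linear speed of each of riser, vblock, thick_bar, bridge below 0.02 m/s and angular speed of each of riser, vblock, thick_bar, bridge below 0.1 rad/s and x of vblock in the frame of riser between -0.012 and 0.012 m and y of vblock in the frame of riser between -0.012 and 0.012 m and z of vblock in the frame of riser between 0.022 and 0.028 m and angle between the x axis of vblock and the x axis of riser, either way round below 0.15 rad and x of thick_bar in the frame of vblock between -0.012 and 0.012 m and y of thick_bar in the frame of vblock between -0.004 and 0.004 m and z of thick_bar in the frame of vblock between 0.0453 and 0.0513 m and angle between the x axis of thick_bar and the x axis of vblock, either way round below 0.1 rad and x of bridge in the frame of vblock between -0.012 and 0.012 m and y of bridge in the frame of vblock between -0.007 and 0.007 m and z of bridge in the frame of vblock between 0.033 and 0.039 m and angle between the x axis of bridge and the x axis of vblock, either way round below 0.15 rad); the robot touches nothing.
It fails at once if a part dropped onto the stack ((horizontal distance between riser and pallet below 0.04 m and z of riser in the frame of pallet below 0.038 m and linear speed of riser above 0.65 m/s) or (horizontal distance between vblock and pallet below 0.04 m and z of vblock in the frame of pallet below 0.063 m and linear speed of vblock above 0.65 m/s) or (horizontal distance between thick_bar and pallet below 0.04 m and z of thick_bar in the frame of pallet below 0.1113 m and linear speed of thick_bar above 0.65 m/s) or (horizontal distance between bridge and pallet below 0.04 m and z of bridge in the frame of pallet below 0.099 m and linear speed of bridge above 0.65 m/s)).
It fails at once if thin bar moved more than 30 mm (distance of thin_bar from where it was at the start of the episode above 0.03 m).
It fails at once if steel ring moved more than 30 mm (distance of ring from where it was at the start of the episode above 0.03 m).
It also fails if it takes over 128 s, if anything falls off the work surface, if the arm or the gripper's body presses on something with over 40 N, if the wrist force passes 120 N, or if a joint passes its speed limit or range.

## Robot

A 6-joint arm with a two-finger parallel gripper is mounted at the origin on the work surface. World frame = base frame: x ahead of the robot, y to its left, z up, the work surface at z = 0. Lengths are in mm, angles in rad, forces in N, time in s.
With the tool pointing down it reaches from about 275 to 1000 mm from the base axis. Payload 8.4 kg.
Tool frame: the origin (TCP) lies at the centre of the arm's flange, where the gripper is bolted on; the fingertips stand r.tip_extent ahead of it and the grasp point (between the pads) lies 155 mm ahead of it (r.tip_extent is the distance from the TCP to the fingertips, in mm); z points along the fingers, y is the direction in which the jaws open and shut (so a half turn about z gives the same grasp; the last joint's range is limited). The gripper opens to 85 mm and grips with 20 to 120 N. Pads are 22 mm wide; open, the fingers measure 114 mm over their backs; the gripper's body (76 mm by 85 mm) begins 54 mm behind the grasp point. The pads swing forward as they close: fully open they stand 13 mm farther back than shut.
Start: joints at [1.104, 0.353, 1.633, -0, 1.155, -0.002], TCP at [280.152, 558.699, 404.681] pointing down, gripper open.
Joint ranges: [-2.63, 2.63], [-0.92, 2.1], [0.06, 2.66], [-1.3, 4.44], [0, 2.69], [-3.02, 3.02]. Speed limits (rad/s): [2.22, 2.22, 2.79, 3.14, 3.14, 3.14].

## Interface

Orientations are given as [roll, pitch, yaw] about the fixed x, y, z axes, in that order (R = Rz(yaw) Ry(pitch) Rx(roll)).
In Python, from rig import sense, grab_frame, job, r gives the robot as it stands. The module is installed in compiled form; this text tells all that it offers.
- The arm moves only by the shell command python3 -m creep 'ROWS' [FORCE]. ROWS is JSON, a list of rows, each a list of 7 numbers: the turn, a rotation vector about the tool's x, y, z in rad, then the shift along the tool's x, y, z in mm, then the closure, from 0 (fully open) to 1 (shut). In form: [[wx, wy, wz, dx, dy, dz, fingers], ...]. A call has 1 to 10 rows; each row shifts and turns the pose as measured when the row begins, along the tool's axes as they then stand; what a row does not reach is not made up. A row lasts 1/12 s, in which the tool goes at most 41.7 mm and 7.16 degrees, less where a joint would pass 70% of its speed; a pose out of reach is approached as far as the arm can. A call with a gripper value outside its range is refused whole. The fingers move at their own pace and stop on an object; FORCE is the grip in N (left out, the last holds). Time passes only in rows, so rows that do not move let the fingers close. It gives the time, the measured TCP pose, the force and the opening at its end, in the units of the state.
- sense(): the state, without advancing time (a new reading comes with each control period).
- grab_frame(name): name is "scene" or "top"; returns a dict with "color" (400x640x3 uint8, red, green, blue), "mtx" (3x3 intrinsics, pixels), "distortion" ([k1, k2, p1, p2, k3] as OpenCV has them; the pictures are not rectified), "T" (4x4, takes a point from camera to world coordinates). Camera axes: x right, y down, z forward; pixel columns grow to the right and rows downward; lengths in mm; the calibration is good to about 2 mm. A picture is of the moment at which its call begins. There is no depth.
- job.sign_off(): hands the job in, once; it reports no verdict.
The state is a dict: "clock": time; "qpos": joint angles; "qvel": joint speeds; "joint_efforts": joint torques, N m; "eef_pos": TCP position; "tcp_rot": TCP orientation; "contact_force": force on the tool from outside, world axes, zero at the start; "wrist_torque": the same for the moment, N m; "opening": opening from 0.0 (shut) to 1.0 (fully open).
Only numpy, scipy, OpenCV 4.12 (cv2) and the standard library are available. Lean on these libraries where they do the work, as an engineer would, in place of code of your own. Each camera call takes 0.05 s, during which the arm holds its last target.

## Working session

There is one attempt and no reset: what is moved stays moved. The work goes in short steps, Python scripts to look and compute and a shell command to move; the robot and the scene stay as the last step left them, time stands still between calls to the robot, and variables do not carry over. Pictures are saved under pics/ and viewed, and the job is handed in when it is done.

```bash
mkdir -p pics
python3 - <<'E'
from rig import sense, grab_frame, r
import cv2
s=sense()
for k,v in s.items(): print(k,v)
print(r.tip_extent)
for n in("scene","top"):
    f=grab_frame(n); cv2.imwrite(f"pics/{n}0.png",f["color"][:,:,::-1]); print(n,f["mtx"],f["distortion"],f["T"])
E
```

```text
clock 0.0
qpos [ 1.10357731e+00  3.53671490e-01  1.63416314e+00  1.29495925e-05
  1.15518315e+00 -2.41868313e-03]
qvel [ 0.00026455 -0.00031329 -0.00052308 -0.00027325 -0.00053483  0.00012473]
joint_efforts [ 2.06923673e-03 -6.05244827e+01 -3.42051923e+01  1.81638256e-04
  9.30861424e-03  3.60997956e-05]
eef_pos [280.05231549 558.47396413 403.934514  ]
tcp_rot [-3.14016756e+00 -1.52866106e-05  2.67678707e+00]
contact_force [ 0.21604556  1.38210851 -0.38707642]
wrist_torque [ 0.02474977 -0.03224762  0.01044087]
opening 0.9992689228620922
173.4
scene [[441.83786912   0.         316.84638204]
 [  0.         441.83786912 201.9096339 ]
 [  0.           0.           1.        ]] [0.03573024 0.         0.         0.         0.        ] [[-4.40643951e-02  7.87057080e-01 -6.15304381e-01  1.34475248e+03]
 [ 9.99027534e-01  3.56530586e-02 -2.59392786e-02  5.69534878e+01]
 [ 1.52179025e-03 -6.15849017e-01 -7.87862724e-01  1.11108166e+03]
 [ 0.00000000e+00  0.00000000e+00  0.00000000e+00  1.00000000e+00]]
top [[457.50837726   0.         318.41756479]
 [  0.         457.50837726 200.06392584]
 [  0.           0.           1.        ]] [0.00521943 0.         0.         0.         0.        ] [[-1.69617997e-02 -9.76804180e-01  2.13461685e-01  2.89514441e+02]
 [-9.99844641e-01  1.75943635e-02  1.06381321e-03  4.57698940e+01]
 [-4.79485967e-03 -2.13410477e-01 -9.76950857e-01  1.16640256e+03]
 [ 0.00000000e+00  0.00000000e+00  0.00000000e+00  1.00000000e+00]]
```

View pics/scene0.png

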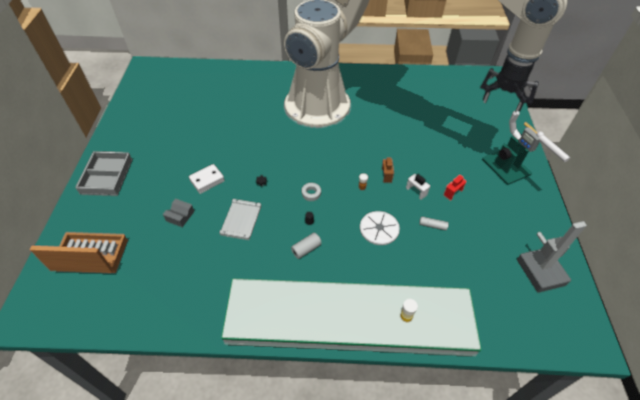

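View pics/top0.png

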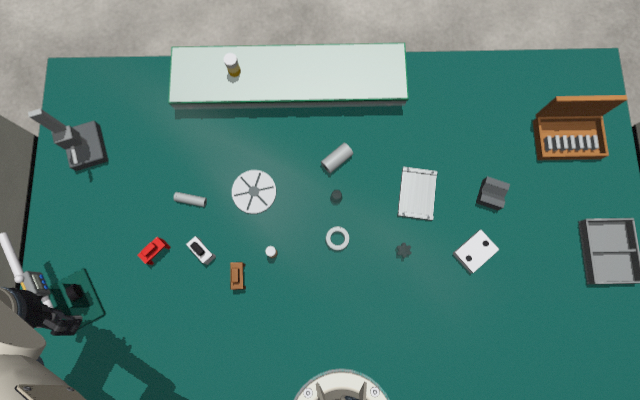

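The top view shows the pallet at (418,193), riser at (477,251), V-block at (493,193), thick bar at (337,158) and the silver bridge with a black grip at (200,250). The ring is at (338,238), the thin bar at (190,199) and the disc at (253,191). The scene view agrees with this. The red and brown bridges are look-alikes.

Next I'll crop in for measuring.

```bash
cat > h.py <<'E'
import numpy as np, cv2
from rig import sense, grab_frame, r
def ray(f,px):
    p=cv2.undistortPoints(np.array(px,float).reshape(-1,1,2),f["mtx"],np.array(f["distortion"])).reshape(-1,2)
    d=np.c_[p,np.ones(len(p))]@f["T"][:3,:3].T
    return f["T"][:3,3],d
def onplane(f,px,z):
    o,d=ray(f,px); t=(z-o[2])/d[:,2]; return (o+t[:,None]*d)
def proj(f,P):
    T=np.linalg.inv(f["T"]); P=np.array(P,float).reshape(-1,3)
    rv=cv2.Rodrigues(T[:3,:3])[0]
    return cv2.projectPoints(P,rv,T[:3,3],f["mtx"],np.array(f["distortion"]))[0].reshape(-1,2)
def crop(f,c,w,s,name):
    x,y=int(c[0]),int(c[1]); x0=max(0,x-w[0]//2);y0=max(0,y-w[1]//2)
    im=f["color"][y0:y0+w[1],x0:x0+w[0],::-1]
    cv2.imwrite(name,cv2.resize(im,None,fx=s,fy=s,interpolation=cv2.INTER_CUBIC)); return x0,y0
E
python3 - <<'E'
from h import *
f=grab_frame("top"); g=grab_frame("scene")
print(crop(f,(455,215),(130,100),6,"pics/t1.png"))
print(crop(f,(340,175),(100,100),6,"pics/t2.png"))
print(crop(f,(200,250),(60,60),10,"pics/t3.png"))
print(crop(g,(215,210),(130,100),6,"pics/s1.png"))
print(proj(f,[[0,0,0],[400,0,0],[400,-200,0]]))
E
```

```text
(390, 165)
(290, 125)
(170, 220)
(150, 160)
[[342.33514579 425.74521832]
 [337.88366907 255.21668218]
 [416.59203482 253.85439634]]
```

View pics/t1.png

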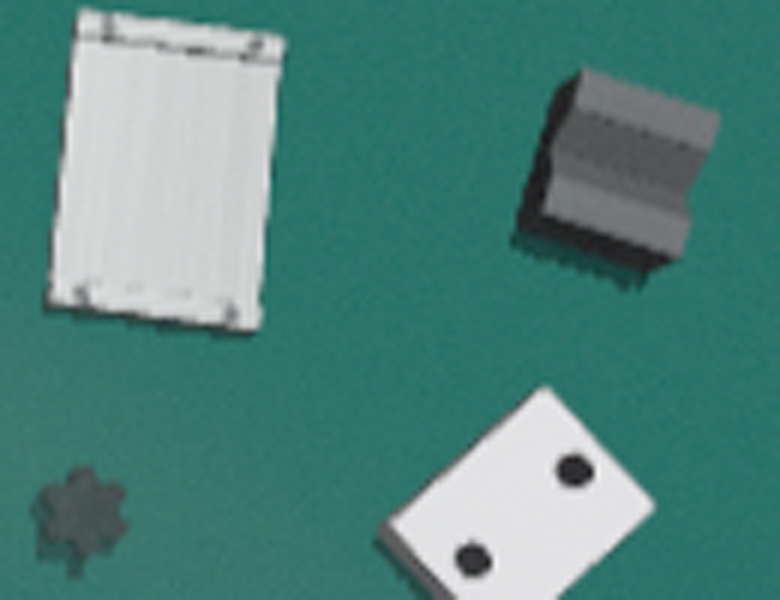

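View pics/t3.png

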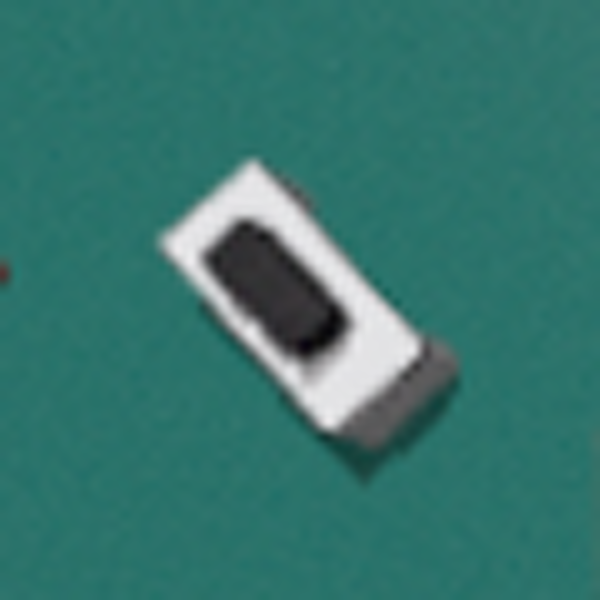

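View pics/t2.png

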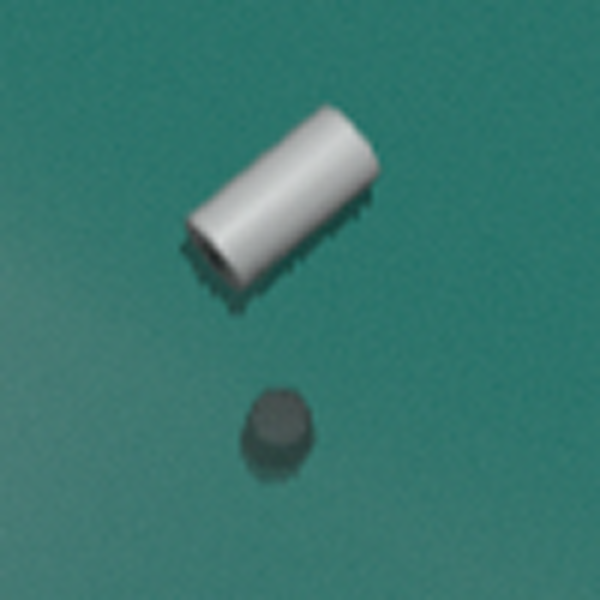

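View pics/s1.png

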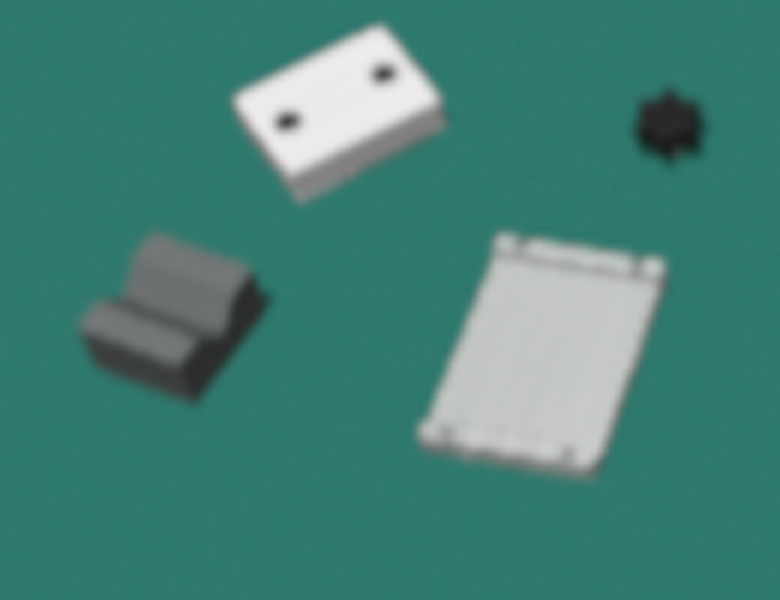

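The crops show clean outlines: the pallet's lips are at its image top and bottom, and the riser's top face has two holes. The V-block groove runs left to right and slightly down in the top view. Now I'll measure by casting contours onto the known planes.

```bash
cat >> h.py <<'E'
S=6
def topface(f,c,w,lo,z,hi=255,sat=None,close=0):
    x0=int(c[0]-w/2);y0=int(c[1]-w/2)
    im=f["color"][y0:y0+w,x0:x0+w].astype(np.float32)
    im=cv2.resize(im,None,fx=S,fy=S,interpolation=cv2.INTER_LINEAR)
    m=((im.min(2)>lo)&(im.max(2)<=hi)).astype(np.uint8)
    if sat is not None: m&=((im.max(2)-im.min(2))<sat).astype(np.uint8)
    if close: m=cv2.morphologyEx(m,cv2.MORPH_CLOSE,np.ones((close,close),np.uint8))
    cs,_=cv2.findContours(m,cv2.RETR_EXTERNAL,cv2.CHAIN_APPROX_NONE)
    k=max(cs,key=cv2.contourArea).reshape(-1,2).astype(float)
    px=(k+0.5)/S-0.5+[x0,y0]
    P=onplane(f,px,z)[:,:2]
    (cx,cy),(a,b),t=cv2.minAreaRect(P.astype(np.float32))
    if a<b: a,b,t=b,a,t+90
    M=cv2.moments(P.astype(np.float32).reshape(-1,1,2))
    return dict(c=(round(cx,1),round(cy,1)),m=(round(M["m10"]/M["m00"],1),round(M["m01"]/M["m00"],1)),size=(round(a,1),round(b,1)),area=round(M["m00"]),ang=round(np.deg2rad((t+90)%180-90),3)),P
E
python3 - <<'E'
from h import *
f=grab_frame("top"); g=grab_frame("scene")
for n,F,c,w,lo,z in [("pallet",f,(418,193),76,110,14),("pallet",g,(240,219),70,110,14),("riser",f,(477,251),60,190,25),("riser",g,(206,178),50,185,25),("riser",f,(477,251),60,170,25),("riser",g,(206,178),50,170,25),
  ("bridge",f,(200,250),44,130,46),("bar",f,(337,158),50,75,20),("bar",g,(307,245),44,75,20)]:
    print(n,lo,topface(F,c,w,lo,z,sat=40)[0])
def samp(F,pts): print([F["color"][int(y),int(x)].tolist() for x,y in pts])
samp(f,[(495,182),(495,191),(492,199),(480,190),(420,190),(477,251),(470,264)])
samp(g,[(184,204),(170,214),(178,222),(190,219),(307,245)])
E
```

```text
pallet 110 {'c': (557.0, -209.0), 'm': (557.0, -208.6), 'size': (133.0, 92.1), 'area': 11786, 'ang': np.float64(-0.153)}
pallet 110 {'c': (560.9, -209.9), 'm': (560.8, -209.4), 'size': (139.5, 95.8), 'area': 12711, 'ang': np.float64(-0.151)}
riser 190 {'c': (403.5, -344.4), 'm': (403.6, -344.4), 'size': (88.8, 65.3), 'area': 5585, 'ang': np.float64(-0.891)}
riser 185 {'c': (406.3, -346.2), 'm': (406.5, -345.8), 'size': (90.5, 67.9), 'area': 5928, 'ang': np.float64(-0.894)}
riser 170 {'c': (403.6, -344.3), 'm': (403.6, -344.4), 'size': (89.9, 66.2), 'area': 5756, 'ang': np.float64(-0.892)}
riser 170 {'c': (406.6, -346.0), 'm': (406.7, -345.7), 'size': (92.1, 70.5), 'area': 6251, 'ang': np.float64(-0.893)}
bridge 130 {'c': (416.4, 342.3), 'm': (416.5, 342.4), 'size': (66.1, 31.8), 'area': 2005, 'ang': np.float64(0.744)}
bar 75 {'c': (655.5, -4.0), 'm': (655.5, -4.0), 'size': (86.0, 40.6), 'area': 3293, 'ang': np.float64(-0.884)}
bar 75 {'c': (651.7, -3.4), 'm': (651.4, -2.9), 'size': (96.0, 47.6), 'area': 4136, 'ang': np.float64(-0.885)}
[[116, 120, 121], [81, 85, 88], [119, 122, 124], [35, 36, 36], [206, 209, 209], [226, 226, 228], [224, 225, 227]]
[[115, 119, 119], [114, 118, 118], [60, 61, 61], [46, 118, 107], [191, 194, 191]]
```

Run:
```python
from h import *
f=grab_frame("top"); g=grab_frame("scene")
for lo in (55,65): 
    d,P=topface(f,(493,193),44,lo,36,sat=25); print("vb",d)
c=np.array([(583,68),(720,113),(685,258),(548,215)],float)
px=(c+.5)/6-.5+[390,165]; W=onplane(f,px,36); print(W.round(1),W.mean(0)); 
for i in range(4): e=W[(i+1)%4]-W[i]; print(np.linalg.norm(e).round(1),np.arctan2(e[1],e[0]).round(3))
c=np.array([(155,235),(250,265),(190,362),(80,328)],float)
px=(c+.5)/6-.5+[150,160]; W=onplane(g,px,36); print("scene",W.round(1).tolist(),W.mean(0))
for i in range(4): e=W[(i+1)%4]-W[i]; print(np.linalg.norm(e).round(1),np.arctan2(e[1],e[0]).round(3))
# obstacles
print(onplane(f,[(403,251),(336,197),(270,252),(338,238),(190,199),(253,191)],10).round(0).tolist())
# pallet lips edges (z=14): outer corners from crop
c=np.array([(80,10),(287,38),(258,332),(50,305)],float)
px=(c+.5)/6-.5+[390,165]; W=onplane(f,px,14); print("pal",W.round(1).tolist(),W.mean(0))
print(topface(f,(418,193),76,150,14,sat=40)[0],topface(g,(240,219),70,150,14,sat=40)[0])
```

```text
vb {'c': (550.2, -397.7), 'm': (550.0, -398.0), 'size': (67.7, 63.5), 'area': 3941, 'ang': np.float64(-0.362)}
vb {'c': (550.4, -398.1), 'm': (550.2, -398.4), 'size': (67.1, 63.0), 'area': 3869, 'ang': np.float64(-0.361)}
[[ 591.8 -383.6   36. ]
 [ 571.1 -439.6   36. ]
 [ 508.8 -418.3   36. ]
 [ 528.2 -362.8   36. ]] [ 549.97183639 -401.07891882   36.        ]
59.7 -1.926
65.8 2.813
58.8 1.234
66.9 -0.315
scene [[512.5, -415.9, 36.0], [529.7, -363.0, 36.0], [591.5, -379.3, 36.0], [573.2, -438.9, 36.0]] [ 551.7320328  -399.28044649   36.        ]
55.6 1.256
63.9 -0.257
62.3 -1.87
64.8 2.78
[[407.0, -164.0, 10.0], [549.0, 1.0, 10.0], [410.0, 172.0, 10.0], [443.0, -1.0, 10.0], [551.0, 380.0, 10.0], [569.0, 217.0, 10.0]]
pal [[627.9, -175.7, 14.0], [613.6, -264.9, 14.0], [484.3, -243.2, 14.0], [497.5, -155.5, 14.0]] [ 555.80736276 -209.81799783   14.        ]
{'c': (556.9, -208.8), 'm': (556.6, -208.6), 'size': (131.2, 90.2), 'area': 11183, 'ang': np.float64(-0.15)} {'c': (560.0, -209.8), 'm': (560.4, -209.3), 'size': (132.8, 91.4), 'area': 11461, 'ang': np.float64(-0.154)}
```

```bash
cat > go.py <<'E'
import sys, numpy as np
from rig import sense
# usage: go.py X Y Z yaw  -> needed wz and shift in current tool axes
from scipy.spatial.transform import Rotation as Ro
s=sense(); R=Ro.from_euler("xyz",s["tcp_rot"]); p=np.array(s["eef_pos"])
X,Y,Z,yaw=map(float,sys.argv[1:5])
T=Ro.from_euler("xyz",[np.pi,0,yaw])
w=(R.inv()*T).as_rotvec(); d=R.inv().apply(np.array([X,Y,Z])-p); d2=T.inv().apply(np.array([X,Y,Z])-p)
print("pos",p.round(2),"rot",np.round(s["tcp_rot"],4),"open",round(s["opening"],3),"F",np.round(s["contact_force"],1),"t",s["clock"])
print("turn",w.round(4),"shift now",d.round(1),"shift after turn",d2.round(1),"rows",np.linalg.norm(d)/41.7)
E
python3 go.py 404 -344.8 300 2.25
python3 -m creep '[[0,0,0.107,0,0,0,0],[0,0,0.107,0,0,0,0],[0,0,0.107,0,0,0,0],[0,0,0.107,0,0,0,0]]' 40; python3 go.py 404 -344.8 300 2.25
```

```text
pos [280.11 558.68 404.56] rot [-3.1414  0.      2.6768] open 1.001 F [0.3 0.4 0.4] t 0.4
turn [-2.000e-04  1.000e-04  4.268e-01] shift now [-515.7 -752.1  104.7] shift after turn [-780.8 -471.2  104.6] rows 22.012178440322383
clock: 0.73
eef_pos: [280.1, 558.6, 404.5]
tcp_rot: [-3.141, 0.0, 2.235]
contact_force: [0.6, -0.4, -0.6]
opening: 1.0
pos [280.12 558.63 404.5 ] rot [-3.1413e+00  1.0000e-04  2.2351e+00] open 1.0 F [ 0.6 -0.4 -0.6] t 0.7333
turn [-0.0003  0.0001 -0.0149] shift now [-787.7 -459.4  104.7] shift after turn [-780.8 -471.1  104.5] rows 22.010924515316837
```

```bash
python3 -m creep '[[0,0,-0.015,-33,-19,0,0],[0,0,0,-33,-19,0,0],[0,0,0,-33,-19,0,0],[0,0,0,-33,-19,0,0],[0,0,0,-33,-19,0,0],[0,0,0,-33,-19,0,0],[0,0,0,-33,-19,0,0],[0,0,0,-33,-19,0,0],[0,0,0,-33,-19,0,0],[0,0,0,-33,-19,0,0]]'; python3 go.py 404 -344.8 300 2.25
```

```text
clock: 1.57
eef_pos: [335.5, 173.5, 402.8]
tcp_rot: [3.136, -0.002, 2.25]
contact_force: [2.0, -0.1, -0.6]
opening: 1.002
pos [335.48 173.49 402.79] rot [ 3.1357e+00 -1.6000e-03  2.2503e+00] open 1.002 F [ 2.  -0.1 -0.6] t 1.5667
turn [ 0.0059 -0.0016  0.0003] shift now [-446.4 -273.   100.5] shift after turn [-446.3 -272.3  102.8] rows 12.777121530631096
```

```bash
python3 -m creep '[[0,0,0,-32,-19.4,0,0],[0,0,0,-32,-19.4,0,0],[0,0,0,-32,-19.4,0,0],[0,0,0,-32,-19.4,0,0],[0,0,0,-32,-19.4,0,0],[0,0,0,-32,-19.4,0,0],[0,0,0,-32,-19.4,0,0],[0,0,0,-32,-19.4,0,0],[0,0,0,-32,-19.4,0,0],[0,0,0,-32,-19.4,0,0]]' ; python3 go.py 404 -344.8 300 2.25
```

```text
clock: 2.4
eef_pos: [382.5, -216.4, 405.0]
tcp_rot: [3.127, 0.007, 2.251]
contact_force: [1.4, 1.5, 0.4]
opening: 1.0
pos [ 382.47 -216.45  405.03] rot [3.1267 0.0065 2.2511] open 1.0 F [1.4 1.5 0.4] t 2.4
turn [0.0149 0.0065 0.0011] shift now [-112.6  -65.6  104.8] shift after turn [-113.4  -63.9  105. ] rows 4.0105930267067365
```

```bash
python3 -m creep '[[0,0,0,-32,-19.4,10,0],[0,0,0,-32,-19.4,20,0],[0,0,0,-32,-19.4,20,0],[0,0,0,-16,-10,20,0],[0,0,0,0,0,0,0]]' ; python3 go.py 404 -344.8 250 2.25
```

```text
clock: 2.82
eef_pos: [400.8, -356.3, 337.0]
tcp_rot: [3.125, 0.018, 2.245]
contact_force: [-0.9, 1.3, -1.1]
opening: 0.998
pos [ 400.85 -356.3   337.  ] rot [3.1249 0.0176 2.2452] open 0.998 F [-0.9  1.3 -1.1] t 2.8167
turn [ 0.0166  0.0176 -0.0046] shift now [ 8.5  8.2 87. ] shift after turn [ 7.   9.7 87. ] rows 2.1059392483108406
```

```bash
python3 -m creep '[[0.0166,0.0176,-0.0046,7,9.7,20,0],[0,0,0,0,0,30,0],[0,0,0,0,0,30,0],[0,0,0,0,0,0,0]]' ; python3 go.py 404 -344.8 172 2.25
python3 - <<'E'
from h import *
g=grab_frame("scene"); f=grab_frame("top"); crop(g,(206,170),(120,100),6,"pics/s2.png"); crop(f,(477,251),(120,100),6,"pics/t4.png")
E
```

```text
clock: 3.15
eef_pos: [405.1, -346.6, 256.1]
tcp_rot: [3.141, 0.003, 2.246]
contact_force: [-1.3, 1.3, -1.1]
opening: 1.002
pos [ 405.12 -346.61  256.13] rot [3.1415e+00 2.8000e-03 2.2459e+00] open 1.002 F [-1.3  1.3 -1.1] t 3.15
turn [ 0.0001  0.0028 -0.0041] shift now [ 2.3  0.2 84.1] shift after turn [ 2.1  0.3 84.1] rows 2.0182183196855092
```

View pics/s2.png

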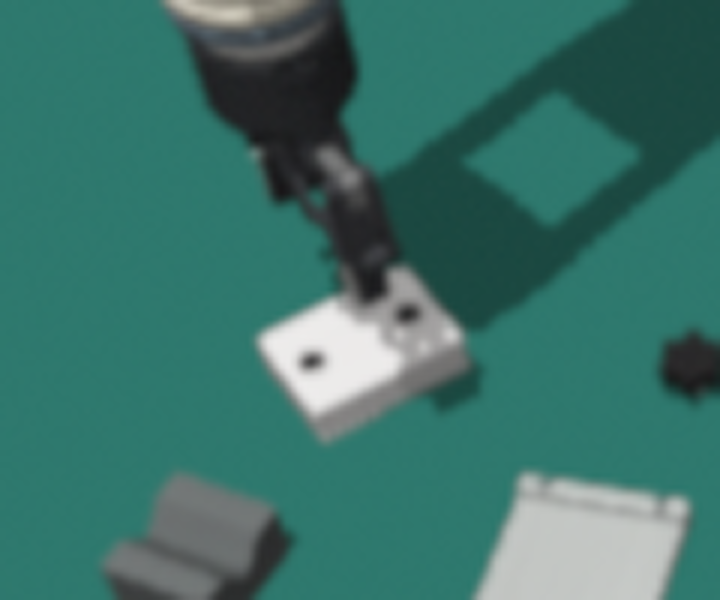

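View pics/t4.png

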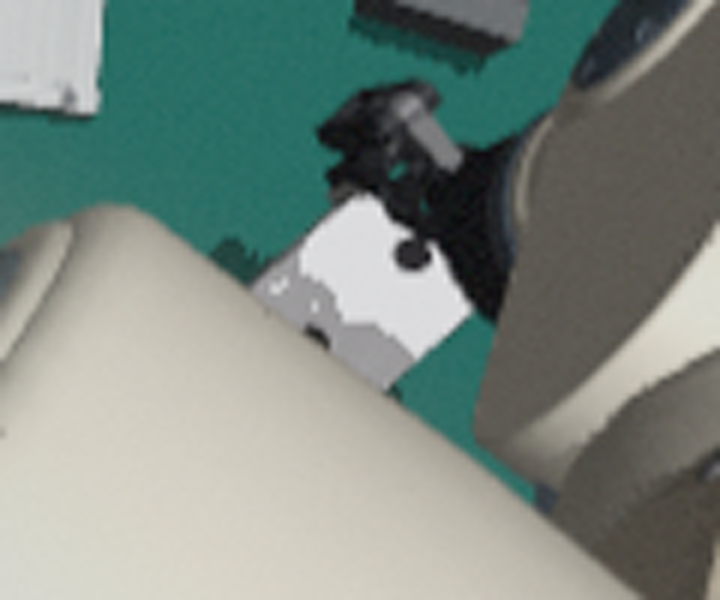

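The scene view shows the jaws straddling the riser's 66 mm (the near finger in the crop at about (370,280)), and the top view is consistent. I'll descend.

```bash
python3 -m creep '[[0,0.0028,-0.004,2.2,0.3,25,0],[0,0,0,0,0,25,0],[0,0,0,0,0,15,0],[0,0,0,0,0,10,0],[0,0,0,0,0,5,0],[0,0,0,0,0,0,0]]' ; python3 go.py 404 -344.8 172 2.25
```

```text
clock: 3.75
eef_pos: [411.5, -349.6, 191.0]
tcp_rot: [3.137, 0.024, 2.252]
contact_force: [0.2, 0.7, -1.1]
opening: 1.001
pos [ 411.54 -349.63  190.96] rot [3.1367 0.0243 2.2516] open 1.001 F [ 0.2  0.7 -1.1] t 3.75
turn [0.0049 0.0243 0.0016] shift now [ 9.  -2.9 18.7] shift after turn [ 8.5 -2.8 19. ] rows 0.5027753058073373
```

```bash
python3 -m creep '[[0.005,0.0243,0.0016,8.5,-2.8,2,0],[0,0,0,0,0,0,0]]' ; python3 go.py 404 -344.8 172 2.25
```

```text
clock: 3.92
eef_pos: [404.3, -345.0, 190.9]
tcp_rot: [-3.142, 0.0, 2.25]
contact_force: [-0.3, -0.1, -1.0]
opening: 1.0
pos [ 404.3  -345.    190.86] rot [-3.1415e+00  4.0000e-04  2.2500e+00] open 1.0 F [-0.3 -0.1 -1. ] t 3.9167
turn [-0.0001  0.0004  0.    ] shift now [ 0.3 -0.1 18.9] shift after turn [ 0.3 -0.1 18.9] rows 0.4523518770100113
```

```bash
python3 -m creep '[[0,0,0,0,0,5,0],[0,0,0,0,0,5,0],[0,0,0,0,0,5,0],[0,0,0,0,0,4,0]]' ; python3 go.py 404 -344.8 172 2.25
```

```text
clock: 4.25
eef_pos: [405.0, -345.8, 173.6]
tcp_rot: [3.141, 0.005, 2.25]
contact_force: [-0.7, -0.5, 0.2]
opening: 1.001
pos [ 405.02 -345.77  173.6 ] rot [3.1407 0.0054 2.2497] open 1.001 F [-0.7 -0.5  0.2] t 4.25
turn [ 0.0009  0.0054 -0.0003] shift now [ 1.4 -0.2  1.6] shift after turn [ 1.4 -0.2  1.6] rows 0.0510341435016178
```

```bash
python3 -m creep '[[0,0.0054,0,1.4,-0.2,1,0.1],[0,0,0,0,0,0,0.5],[0,0,0,0,0,0,1],[0,0,0,0,0,0,1],[0,0,0,0,0,0,1],[0,0,0,0,0,0,1],[0,0,0,0,0,0,1],[0,0,0,0,0,0,1]]' 60; python3 go.py 404 -344.8 172 2.25
```

```text
clock: 4.92
eef_pos: [403.8, -344.6, 171.6]
tcp_rot: [3.141, -0.003, 2.25]
contact_force: [0.5, 0.4, 1.5]
opening: 0.757
pos [ 403.77 -344.57  171.57] rot [ 3.1410e+00 -2.7000e-03  2.2497e+00] open 0.757 F [0.5 0.4 1.5] t 4.9167
turn [ 0.0006 -0.0027 -0.0003] shift now [-0.3  0.  -0.4] shift after turn [-0.3  0.  -0.4] rows 0.012973146406746239
```

```bash
python3 -m creep '[[0,0,0,0,0,-5,1],[0,0,0,0,0,-10,1],[0,0,0,0,0,-15,1],[0,0,0,0,0,-20,1],[0,0,0,0,0,-15,1],[0,0,0,0,0,-10,1],[0,0,0,0,0,-5,1],[0,0,0,0,0,0,1]]'; python3 go.py 558 -209.2 250 2.99
```

```text
clock: 5.58
eef_pos: [402.4, -343.5, 256.3]
tcp_rot: [-3.141, -0.009, 2.25]
contact_force: [0.5, 0.2, -3.6]
opening: 0.755
pos [ 402.43 -343.54  256.27] rot [-3.1411 -0.0085  2.2497] open 0.755 F [ 0.5  0.2 -3.6] t 5.5833
turn [ 0.0027 -0.0083 -0.7403] shift now [  6.8 205.4   6.2] shift after turn [-133.5  156.3    6.3] rows 4.931470114554545
```

```bash
python3 -m creep '[[0,0,-0.1,0,0,0,1],[0,0,-0.1,0,0,0,1],[0,0,-0.1,0,0,0,1],[0,0,-0.1,0,0,0,1],[0,0,-0.1,0,0,0,1],[0,0,-0.1,0,0,0,1],[0,0,-0.1,0,0,0,1],[0,0,-0.03,0,0,0,1]]'; python3 go.py 557 -209 250 2.99
```

```text
clock: 6.25
eef_pos: [400.6, -342.0, 252.2]
tcp_rot: [3.133, -0.012, 3.014]
contact_force: [-0.1, 0.6, -3.0]
opening: 0.76
pos [ 400.61 -342.    252.2 ] rot [ 3.1326 -0.0118  3.0143] open 0.76 F [-0.1  0.6 -3. ] t 6.25
turn [ 0.0089 -0.0119  0.0242] shift now [-138.3  151.8    1.9] shift after turn [-134.5  155.1    2.2] rows 4.923510552369632
```

```bash
python3 -m creep '[[0.009,-0.012,0.024,-10,11.5,0,1],[0,0,0,-20,23,0,1],[0,0,0,-26,30,0,1],[0,0,0,-26,30,0,1],[0,0,0,-26,30,0,1],[0,0,0,-18,20,0,1],[0,0,0,-8,9,0,1],[0,0,0,0,0,0,1]]'; python3 go.py 557 -209 250 2.99
```

```text
clock: 6.92
eef_pos: [559.3, -203.8, 245.2]
tcp_rot: [3.139, -0.008, 2.988]
contact_force: [-1.8, -0.1, -3.4]
opening: 0.761
pos [ 559.31 -203.83  245.16] rot [ 3.139  -0.0077  2.9877] open 0.761 F [-1.8 -0.1 -3.4] t 6.9167
turn [ 0.0026 -0.0077 -0.0023] shift now [ 1.5 -5.4 -4.8] shift after turn [ 1.5 -5.5 -4.8] rows 0.17865447427860426
```

```bash
python3 -m creep '[[0.0026,-0.0077,-0.002,1.5,-5.5,10,1],[0,0,0,0,0,10,1],[0,0,0,0,0,10,1],[0,0,0,0,0,5,1],[0,0,0,0,0,0,1]]'; python3 go.py 557 -209 179.6 2.99
python3 - <<'E'
from h import *
g=grab_frame("scene"); f=grab_frame("top"); print(crop(g,(240,200),(120,100),6,"pics/s3.png"),crop(f,(418,193),(120,100),6,"pics/t5.png"))
E
```

```text
clock: 7.33
eef_pos: [553.7, -210.0, 205.4]
tcp_rot: [3.141, -0.006, 2.99]
contact_force: [0.6, 0.6, -3.5]
opening: 0.757
pos [ 553.72 -209.96  205.43] rot [ 3.1412 -0.0058  2.99  ] open 0.757 F [ 0.6  0.6 -3.5] t 7.3333
turn [ 0.0004 -0.0058  0.    ] shift now [-3.3  1.4 25.8] shift after turn [-3.1  1.4 25.8] rows 0.6248548104335578
(180, 150) (358, 143)
```

View pics/s3.png

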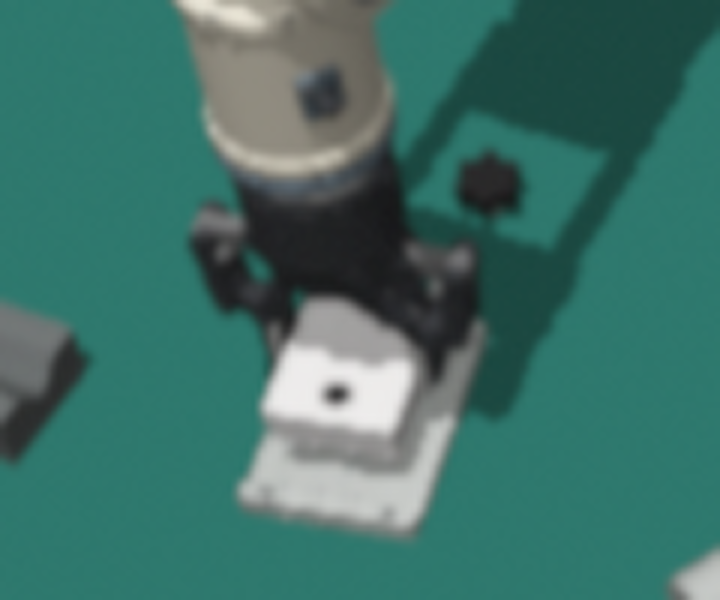

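View pics/t5.png

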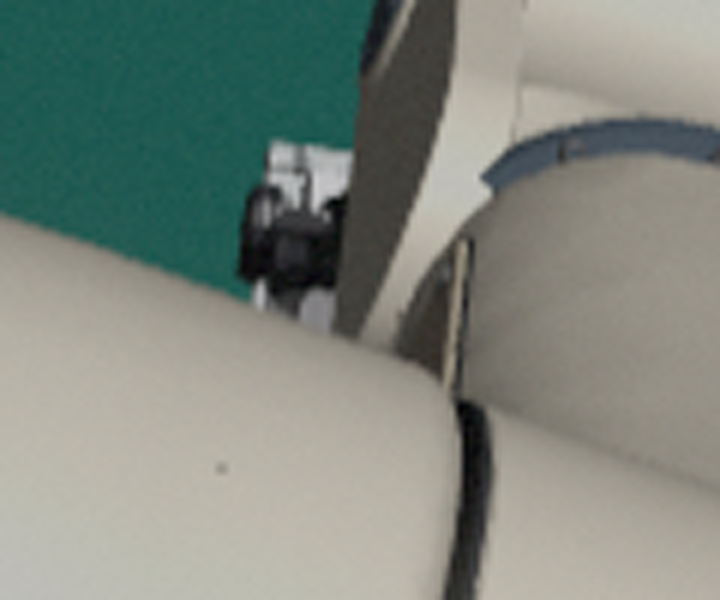

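The scene view shows the riser level above the pallet, between the lips, with its visible hole at crop (337,393). I'll correct the small offset and lower it in fine steps.

```bash
python3 -m creep '[[0,-0.0058,0,-3.1,1.4,5,1],[0,0,0,0,0,5,1],[0,0,0,0,0,5,1],[0,0,0,0,0,0,1]]'; python3 go.py 557 -209 179.6 2.99
```

```text
clock: 7.77
eef_pos: [558.3, -209.8, 191.6]
tcp_rot: [-3.141, 0.005, 2.989]
contact_force: [-0.1, 0.3, -4.0]
opening: 0.758
pos [ 558.3  -209.83  191.57] rot [-3.1412  0.0046  2.9891] open 0.758 F [-0.1  0.3 -4. ] t 7.7667
turn [-0.0004  0.0046 -0.0009] shift now [ 1.5  0.6 12. ] shift after turn [ 1.4  0.6 12. ] rows 0.2895105516204857
```

```bash
python3 -m creep '[[0,0.005,-0.001,1.4,0.6,4,1],[0,0,0,0,0,3,1],[0,0,0,0,0,2,1],[0,0,0,0,0,0,1]]'; python3 go.py 557 -209 179.6 2.99
```

```text
clock: 8.1
eef_pos: [557.0, -208.8, 181.6]
tcp_rot: [-3.141, -0.001, 2.991]
contact_force: [0.0, -0.0, -4.6]
opening: 0.758
pos [ 556.99 -208.82  181.59] rot [-3.1412e+00 -1.0000e-03  2.9905e+00] open 0.758 F [ 0.  -0.  -4.6] t 8.1
turn [-0.0004 -0.001   0.0005] shift now [-0.  -0.2  2. ] shift after turn [-0.  -0.2  2. ] rows 0.04783670235107714
```

```bash
python3 -m creep '[[0,0,0,0,0,1,1],[0,0,0,0,0,1,1],[0,0,0,0,0,0.7,1]]'; python3 go.py 557 -209 179.6 2.99
```

```text
clock: 8.35
eef_pos: [557.1, -208.8, 179.6]
tcp_rot: [-3.141, -0.001, 2.991]
contact_force: [-5.7, 1.3, 14.9]
opening: 0.755
pos [ 557.12 -208.83  179.59] rot [-3.1413e+00 -1.1000e-03  2.9905e+00] open 0.755 F [-5.7  1.3 14.9] t 8.35
turn [-0.0003 -0.0011  0.0005] shift now [ 0.1 -0.2 -0. ] shift after turn [ 0.1 -0.2 -0. ] rows 0.005089664221929539
```

```bash
python3 -m creep '[[0,0,0,0,0,0,0.22],[0,0,0,0,0,0,0.1],[0,0,0,0,0,0,0],[0,0,0,0,0,0,0],[0,0,0,0,0,0,0]]'; python3 go.py 557 -209 260 2.99
```

```text
clock: 8.77
eef_pos: [558.4, -209.3, 181.5]
tcp_rot: [-3.14, 0.003, 2.99]
contact_force: [-0.4, -0.8, -1.1]
opening: 0.998
pos [ 558.41 -209.34  181.47] rot [-3.1403  0.0033  2.9905] open 0.998 F [-0.4 -0.8 -1.1] t 8.7667
turn [-0.0013  0.0033  0.0005] shift now [  1.2   0.  -78.5] shift after turn [  1.4   0.1 -78.5] rows 1.8835179553817292
```

```bash
python3 -m creep '[[0,0,0,0,0,-5,0],[0,0,0,0,0,-10,0],[0,0,0,0,0,-20,0],[0,0,0,0,0,-30,0],[0,0,0,0,0,-30,0],[0,0,0,0,0,-20,0],[0,0,0,0,0,0,0]]'; python3 go.py 550 -400 290 2.795
```

```text
clock: 9.35
eef_pos: [557.6, -208.9, 303.9]
tcp_rot: [-3.141, 0.001, 2.991]
contact_force: [0.9, 0.4, -0.4]
opening: 0.999
pos [ 557.55 -208.92  303.86] rot [-3.1409e+00  8.0000e-04  2.9905e+00] open 0.999 F [ 0.9  0.4 -0.4] t 9.35
turn [-0.0006  0.0008  0.1955] shift now [ -21.3 -190.    14. ] shift after turn [ -57.8 -182.3   13.9] rows 4.597849717974311
```

```bash
python3 -m creep '[[0,0,0.1,-10,-18,0,0],[0,0,0.095,-11,-36,0,0],[0,0,0,-11,-36,0,0],[0,0,0,-11,-36,0,0],[0,0,0,-9,-30,0,0],[0,0,0,-4,-16,0,0],[0,0,0,-1,-5,0,0],[0,0,0,0,0,0,0]]'; python3 go.py 550 -400 240 2.796
```

```text
clock: 10.02
eef_pos: [557.5, -399.4, 308.9]
tcp_rot: [-3.141, 0.007, 2.789]
contact_force: [-1.0, 0.3, 0.7]
opening: 1.003
pos [ 557.48 -399.44  308.91] rot [-3.1411  0.0067  2.7889] open 1.003 F [-1.   0.3  0.7] t 10.0167
turn [-0.0005  0.0067 -0.0071] shift now [ 7.3 -3.1 68.9] shift after turn [ 6.8 -3.1 68.9] rows 1.6623825218289552
```

```bash
python3 -m creep '[[0,0.0067,-0.007,6.8,-3.1,10,0],[0,0,0,0,0,25,0],[0,0,0,0,0,25,0],[0,0,0,0,0,5,0],[0,0,0,0,0,0,0]]'; python3 go.py 550 -400 240 2.796
python3 - <<'E'
from h import *
g=grab_frame("scene"); f=grab_frame("top"); print(crop(g,(200,200),(130,100),6,"pics/s4.png"),crop(f,(450,193),(130,100),6,"pics/t6.png"))
E
```

```text
clock: 10.43
eef_pos: [548.7, -393.3, 240.7]
tcp_rot: [3.14, -0.004, 2.801]
contact_force: [1.5, 0.6, 0.2]
opening: 1.0
pos [ 548.73 -393.26  240.72] rot [ 3.14   -0.0036  2.8013] open 1.0 F [1.5 0.6 0.2] t 10.4333
turn [ 0.0016 -0.0036  0.0053] shift now [-3.4 -5.9  0.7] shift after turn [-3.5 -5.9  0.7] rows 0.16531208541265205
(135, 150) (385, 143)
```

View pics/s4.png

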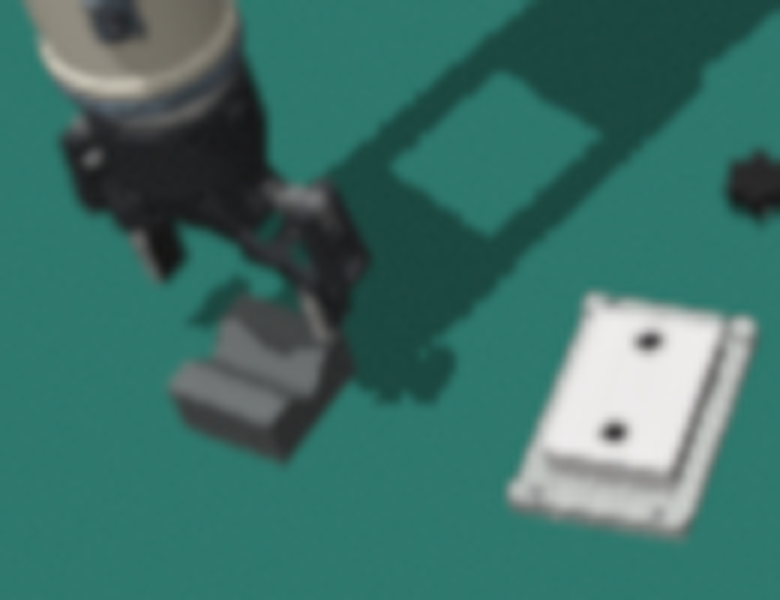

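View pics/t6.png

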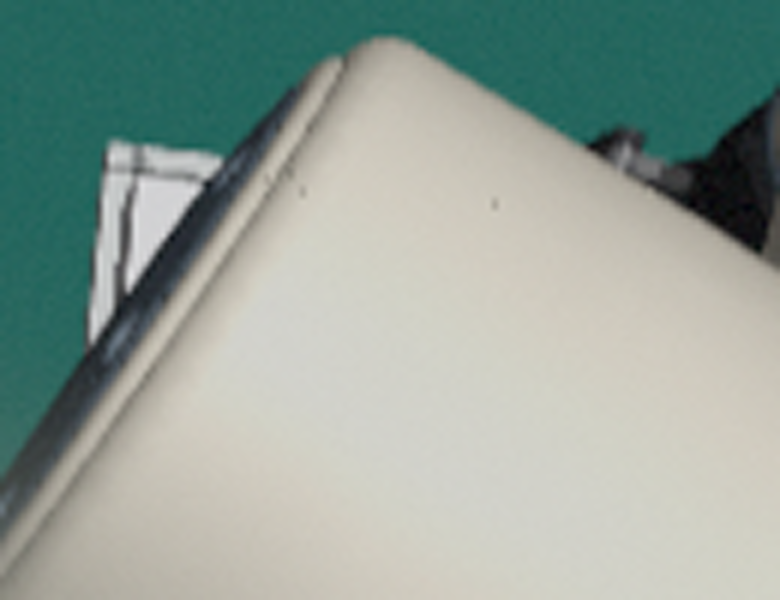

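The scene view shows the riser flat between the lips (holes at crop (650,340) and (612,432)) and the V-block under open jaws. I'll measure the riser placing, then descend on the V-block.

```bash
python3 - <<'E'
from h import *
g=grab_frame("scene")
print(topface(g,(241,214),54,210,33)[0],topface(g,(241,214),54,220,33)[0])
E
python3 -m creep '[[0.0016,-0.0036,0.005,-3.5,-5.9,0,0],[0,0,0,0,0,10,0],[0,0,0,0,0,10,0],[0,0,0,0,0,5,0]]'; python3 go.py 550 -400 172 2.796
```

```text
{'c': (558.8, -210.0), 'm': (559.2, -209.9), 'size': (90.1, 64.6), 'area': 5577, 'ang': np.float64(-0.152)} {'c': (559.2, -209.8), 'm': (562.0, -210.2), 'size': (86.7, 62.4), 'area': 4752, 'ang': np.float64(-0.152)}
clock: 10.92
eef_pos: [553.3, -402.7, 221.9]
tcp_rot: [-3.138, 0.013, 2.796]
contact_force: [0.1, 0.4, 0.1]
opening: 1.001
pos [ 553.29 -402.73  221.94] rot [-3.1376  0.0128  2.7963] open 1.001 F [0.1 0.4 0.1] t 10.9167
turn [-0.004   0.0128  0.0003] shift now [ 4.7  1.7 49.9] shift after turn [ 4.   1.5 49.9] rows 1.2018756559986061
```

```bash
python3 -m creep '[[-0.004,0.0128,0,4,0.5,5,0],[0,0,0,0,0,8,0],[0,0,0,0,0,6,0],[0,0,0,0,0,4,0]]'; python3 go.py 550 -399.5 172 2.796
```

```text
clock: 11.25
eef_pos: [548.9, -400.8, 195.5]
tcp_rot: [3.141, -0.003, 2.796]
contact_force: [-0.4, 1.1, -0.1]
opening: 1.002
pos [ 548.88 -400.78  195.48] rot [ 3.1407e+00 -2.8000e-03  2.7957e+00] open 1.002 F [-0.4  1.1 -0.1] t 11.25
turn [ 0.0009 -0.0028 -0.0003] shift now [-0.7  1.6 23.5] shift after turn [-0.6  1.6 23.5] rows 0.5644156182518184
```

```bash
python3 -m creep '[[0.001,-0.003,0,-0.6,1.6,4,0],[0,0,0,0,0,5,0],[0,0,0,0,0,5,0],[0,0,0,0,0,4,0],[0,0,0,0,0,2,0]]'; python3 go.py 550 -399.5 172 2.796
```

```text
clock: 11.67
eef_pos: [549.8, -399.0, 172.1]
tcp_rot: [3.141, -0.001, 2.796]
contact_force: [-0.3, 0.9, -0.2]
opening: 1.001
pos [ 549.83 -399.01  172.06] rot [ 3.1413e+00 -1.0000e-03  2.7958e+00] open 1.001 F [-0.3  0.9 -0.2] t 11.6667
turn [ 0.0003 -0.001  -0.0002] shift now [-0.3 -0.4  0.1] shift after turn [-0.3 -0.4  0.1] rows 0.01248915618144415
```

```bash
python3 -m creep '[[0,0,0,0,0,0,0.2],[0,0,0,0,0,0,0.5],[0,0,0,0,0,0,1],[0,0,0,0,0,0,1],[0,0,0,0,0,0,1],[0,0,0,0,0,0,1],[0,0,0,0,0,0,1],[0,0,0,0,0,0,1]]' 60; python3 go.py 550 -399.5 172 2.796
```

```text
clock: 12.33
eef_pos: [549.8, -399.1, 171.8]
tcp_rot: [3.141, -0.001, 2.796]
contact_force: [-0.1, -0.3, -2.6]
opening: 0.692
pos [ 549.76 -399.08  171.82] rot [ 3.1414e+00 -1.1000e-03  2.7958e+00] open 0.692 F [-0.1 -0.3 -2.6] t 12.3333
turn [ 0.0002 -0.0011 -0.0002] shift now [-0.4 -0.3 -0.2] shift after turn [-0.4 -0.3 -0.2] rows 0.012483027596959802
```

```bash
python3 -m creep '[[0,0,0,0,0,-4,1],[0,0,0,0,0,-8,1],[0,0,0,0,0,-15,1],[0,0,0,0,0,-20,1],[0,0,0,0,0,-20,1],[0,0,0,0,0,-15,1],[0,0,0,0,0,-8,1],[0,0,0,0,0,0,1]]'; python3 go.py 557.5 -209.2 265 1.42
```

```text
clock: 13.0
eef_pos: [548.7, -398.2, 269.6]
tcp_rot: [3.14, -0.005, 2.796]
contact_force: [0.0, -1.6, -4.9]
opening: 0.688
pos [ 548.74 -398.22  269.62] rot [ 3.14   -0.0051  2.7957] open 0.688 F [ 0.  -1.6 -4.9] t 13.0
turn [-0.0022 -0.0054  1.3757] shift now [ 55.8 180.8   5.2] shift after turn [188.2 -19.7   4.6] rows 4.5391373637956605
```

```bash
python3 -m creep '[[0,0,0.06,0,0,0,1],[0,0,0.105,0,0,0,1],[0,0,0.105,0,0,0,1],[0,0,0.105,0,0,0,1],[0,0,0.105,0,0,0,1],[0,0,0.105,0,0,0,1],[0,0,0.105,0,0,0,1],[0,0,0.105,0,0,0,1],[0,0,0.105,0,0,0,1],[0,0,0.105,0,0,0,1]]'; python3 go.py 557.5 -209.2 265 1.42
```

```text
clock: 13.83
eef_pos: [546.6, -396.6, 267.8]
tcp_rot: [-3.135, -0.007, 1.747]
contact_force: [0.2, -0.4, -5.2]
opening: 0.692
pos [ 546.6  -396.59  267.85] rot [-3.1349 -0.0073  1.7467] open 0.692 F [ 0.2 -0.4 -5.2] t 13.8333
turn [-0.0078 -0.0061  0.3267] shift now [182.6  43.5   3.9] shift after turn [186.9 -17.4   2.8] rows 4.501768687453076
```

```bash
python3 -m creep '[[0,0,0.105,0,0,0,1],[0,0,0.105,0,0,0,1],[0,0,0.06,0,0,0,1],[0,0,0.03,0,0,0,1],[0,0,0,0,0,0,1]]'; python3 go.py 557.5 -209.2 265 1.42
```

```text
clock: 14.25
eef_pos: [545.1, -395.5, 264.9]
tcp_rot: [-3.128, -0.007, 1.424]
contact_force: [0.8, -0.1, -4.9]
opening: 0.689
pos [ 545.11 -395.47  264.87] rot [-3.1281 -0.0075  1.424 ] open 0.689 F [ 0.8 -0.1 -4.9] t 14.25
turn [-0.0135 -0.0074  0.0041] shift now [186.1 -15.    1.5] shift after turn [ 1.86e+02 -1.57e+01 -1.00e-01] rows 4.476692573323448
```

```bash
python3 -m creep '[[-0.0135,-0.0074,0.004,12,-1,0,1],[0,0,0,26,-2,0,1],[0,0,0,32,-3,0,1],[0,0,0,34,-3,0,1],[0,0,0,34,-3,0,1],[0,0,0,26,-2,0,1],[0,0,0,14,-1,0,1],[0,0,0,4,0,0,1],[0,0,0,0,0,0,1]]'; python3 go.py 557.2 -208.9 265 1.42
```

```text
clock: 15.0
eef_pos: [555.0, -206.6, 262.0]
tcp_rot: [-3.139, 0.0, 1.429]
contact_force: [0.2, -0.2, -5.4]
opening: 0.687
pos [ 554.99 -206.61  262.04] rot [-3.1393e+00  1.0000e-04  1.4288e+00] open 0.687 F [ 0.2 -0.2 -5.4] t 15.0
turn [-0.0023  0.0001  0.0088] shift now [-2.   2.5 -3. ] shift after turn [-1.9  2.5 -3. ] rows 0.104197558473509
```

```bash
python3 -m creep '[[-0.0023,0,0.009,-1.9,2.5,5,1],[0,0,0,0,0,10,1],[0,0,0,0,0,10,1],[0,0,0,0,0,8,1],[0,0,0,0,0,4,1],[0,0,0,0,0,0,1]]'; python3 go.py 557.2 -208.9 204.8 1.42
python3 - <<'E'
from h import *
g=grab_frame("scene"); print(crop(g,(240,195),(120,100),6,"pics/s5.png"))
E
```

```text
clock: 15.5
eef_pos: [557.1, -213.1, 220.1]
tcp_rot: [3.141, 0.001, 1.418]
contact_force: [-1.1, -0.0, -5.0]
opening: 0.692
pos [ 557.14 -213.15  220.1 ] rot [3.1412e+00 1.1000e-03 1.4175e+00] open 0.692 F [-1.1 -0.  -5. ] t 15.5
turn [ 0.0004  0.0011 -0.0025] shift now [ 4.2 -0.6 15.3] shift after turn [ 4.2 -0.6 15.3] rows 0.38085637890502827
(180, 145)
```

View pics/s5.png

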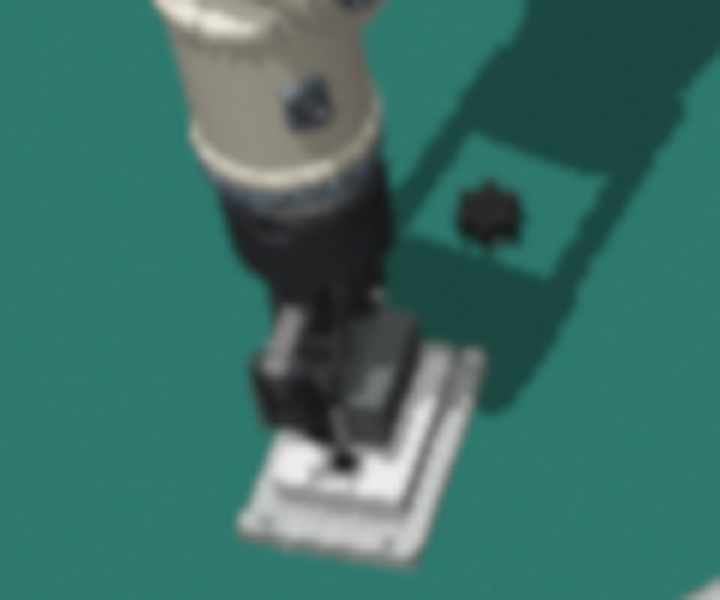

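The V-block is over the riser with its groove along the long side, at crop (340,370). I'll correct 4 mm and lower it.

```bash
python3 -m creep '[[0,0.001,-0.0025,4.2,-0.6,3,1],[0,0,0,0,0,4,1],[0,0,0,0,0,2,1],[0,0,0,0,0,0,1]]'; python3 go.py 557.2 -208.9 204.8 1.42
```

```text
clock: 15.88
eef_pos: [557.3, -209.0, 210.7]
tcp_rot: [3.141, 0.0, 1.42]
contact_force: [-0.6, 0.7, -5.9]
opening: 0.689
pos [ 557.33 -208.98  210.75] rot [3.1408e+00 1.0000e-04 1.4197e+00] open 0.689 F [-0.6  0.7 -5.9] t 15.8833
turn [ 0.0007  0.0001 -0.0003] shift now [ 0.1 -0.1  5.9] shift after turn [ 0.1 -0.1  5.9] rows 0.14263271788121096
```

```bash
python3 -m creep '[[0,0,0,0,0,2,1],[0,0,0,0,0,2,1],[0,0,0,0,0,1,1],[0,0,0,0,0,0.5,1]]'; python3 go.py 557.2 -208.9 204.8 1.42
```

```text
clock: 16.22
eef_pos: [557.8, -208.9, 205.5]
tcp_rot: [3.139, 0.0, 1.42]
contact_force: [-0.5, -0.6, -5.4]
opening: 0.687
pos [ 557.75 -208.88  205.49] rot [3.1394e+00 5.0000e-04 1.4201e+00] open 0.687 F [-0.5 -0.6 -5.4] t 16.2167
turn [0.0022 0.0005 0.0001] shift now [-0.1 -0.5  0.7] shift after turn [-0.1 -0.5  0.7] rows 0.02130271260305787
```

```bash
python3 -m creep '[[0.002,0,0,0,-0.5,0.6,1],[0,0,0,0,0,0.5,1],[0,0,0,0,0,0.3,1]]'; python3 go.py 557.2 -208.9 204.8 1.42
```

```text
clock: 16.47
eef_pos: [557.3, -208.8, 204.8]
tcp_rot: [3.141, 0.0, 1.42]
contact_force: [-0.9, 0.4, -1.2]
opening: 0.686
pos [ 557.31 -208.85  204.81] rot [3.1413e+00 5.0000e-04 1.4201e+00] open 0.686 F [-0.9  0.4 -1.2] t 16.4667
turn [0.0002 0.0005 0.0001] shift now [-0.1 -0.1  0. ] shift after turn [-0.1 -0.1  0. ] rows 0.0030214072768215056
```

Contact has begun (the load dropped from −5.4 to −1.2 N). Now I'll release.

```bash
python3 -m creep '[[0,0,0,0,0,0.2,1],[0,0,0,0,0,0,0.29],[0,0,0,0,0,0,0.15],[0,0,0,0,0,0,0],[0,0,0,0,0,0,0],[0,0,0,0,0,0,0]]'; python3 go.py 557.2 -208.9 204.8 1.42
python3 -m creep '[[0,0,0,0,0,-5,0],[0,0,0,0,0,-10,0],[0,0,0,0,0,-20,0],[0,0,0,0,0,-25,0],[0,0,0,0,0,-25,0],[0,0,0,0,0,-15,0],[0,0,0,0,0,-5,0],[0,0,0,0,0,0,0]]'; python3 go.py 655.5 -4 310 2.257
```

```text
clock: 16.97
eef_pos: [558.6, -209.4, 206.1]
tcp_rot: [3.137, 0.001, 1.42]
contact_force: [0.8, -0.0, 0.3]
opening: 1.005
pos [ 558.63 -209.38  206.12] rot [3.1369e+00 1.5000e-03 1.4202e+00] open 1.005 F [ 0.8 -0.   0.3] t 16.9667
turn [0.0047 0.0015 0.0002] shift now [ 0.3 -1.5  1.3] shift after turn [ 0.3 -1.5  1.3] rows 0.04810327731724743
clock: 17.63
eef_pos: [558.1, -209.1, 320.0]
tcp_rot: [3.136, 0.002, 1.42]
contact_force: [-0.4, -0.5, -0.1]
opening: 0.997
pos [ 558.07 -209.1   320.03] rot [3.1359e+00 1.7000e-03 1.4202e+00] open 0.997 F [-0.4 -0.5 -0.1] t 17.6333
turn [ 0.0046  0.004  -0.8368] shift now [217.4  65.5  10. ] shift after turn [ 96.9 205.3  10. ] rows 5.450517365552562
```

```bash
python3 -m creep '[[0,0,-0.08,20,6,0,0],[0,0,-0.1,28,6,0,0],[0,0,-0.1,28,10,0,0],[0,0,-0.1,26,14,0,0],[0,0,-0.1,22,18,0,0],[0,0,-0.1,18,20,0,0],[0,0,-0.1,14,22,0,0],[0,0,-0.1,8,14,0,0],[0,0,-0.05,0,4,0,0],[0,0,0,0,0,0,0]]'; python3 go.py 653.5 -3.5 310 2.257
python3 - <<'E'
from h import *
g=grab_frame("scene"); f=grab_frame("top"); print(crop(g,(225,200),(130,100),6,"pics/s6.png"),crop(f,(430,193),(130,100),6,"pics/t7.png"))
E
```

```text
clock: 18.47
eef_pos: [645.0, -10.1, 313.0]
tcp_rot: [-3.139, 0.001, 2.288]
contact_force: [-1.2, -0.1, -0.3]
opening: 1.001
pos [644.98 -10.12 312.97] rot [-3.1388e+00  1.1000e-03  2.2883e+00] open 1.001 F [-1.2 -0.1 -0.3] t 18.4667
turn [-0.0028  0.0011  0.0313] shift now [-0.6 10.8  2.9] shift after turn [-0.3 10.8  3. ] rows 0.26824078451198097
(160, 150) (365, 143)
```

View pics/s6.png

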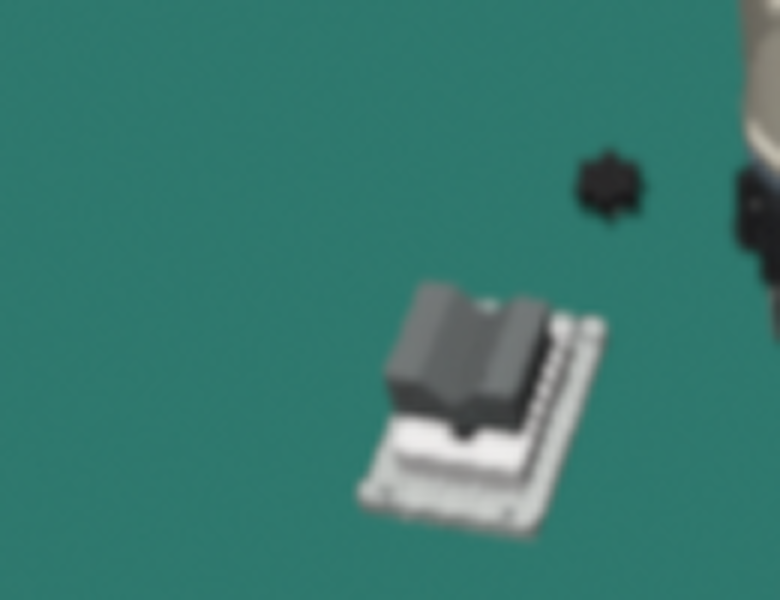

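View pics/t7.png

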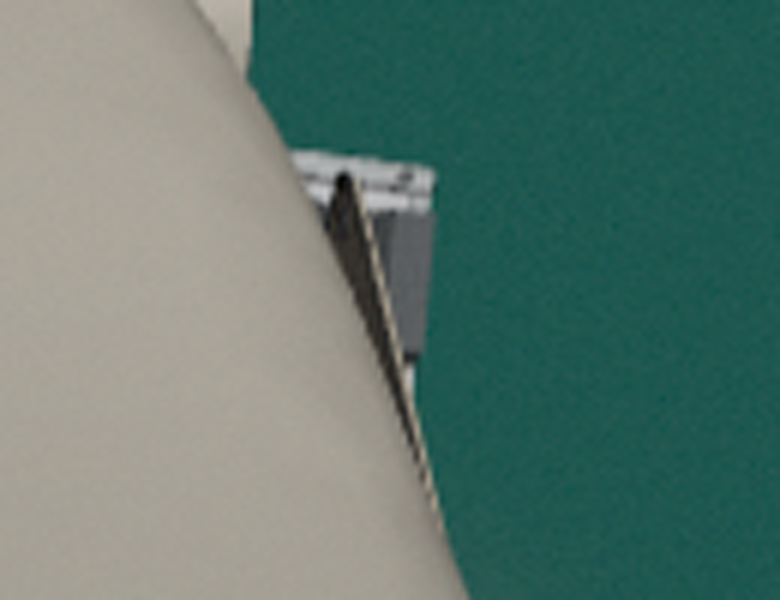

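The scene view shows the V-block square on the riser with the groove up and running along the long side (top face spanning about (387–550, 283–400) in the crop). I'll measure its corners at z=69.

Run:
```python
from h import *
g=grab_frame("scene")
crop(g,(238,207),(44,36),18,"pics/s7.png")
c=np.array([(428,283),(550,300),(515,403),(387,377)],float)
px=(c+.5)/6-.5+[160,150]; W=onplane(g,px,69); print(W.round(1).tolist(),W.mean(0))
for i in range(4): e=W[(i+1)%4]-W[i]; print(np.linalg.norm(e).round(1),np.arctan2(e[1],e[0]).round(3))
```

```text
[[522.9, -237.1, 69.0], [531.0, -174.5, 69.0], [595.1, -182.8, 69.0], [582.3, -247.4, 69.0]] [ 557.82939278 -210.47333356   69.        ]
63.1 1.443
64.7 -0.129
65.9 -1.767
60.3 2.969
```

View pics/s7.png

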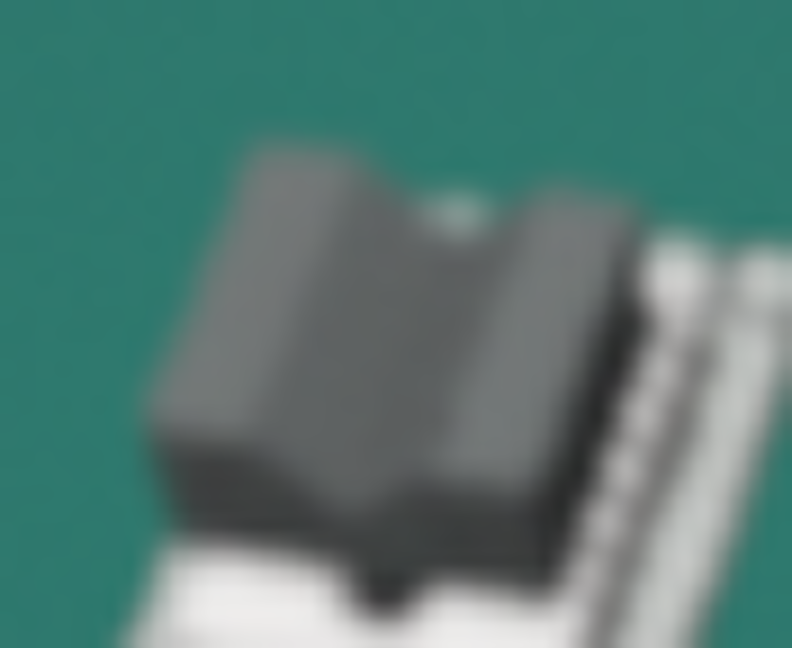

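```bash
python3 -m creep '[[-0.003,0.001,0.031,0,10.8,5,0],[0,0,0,0,0,20,0],[0,0,0,0,0,25,0],[0,0,0,0,0,10,0],[0,0,0,0,0,0,0]]'; python3 go.py 653.5 -3.5 240 2.257
python3 - <<'E'
from h import *
g=grab_frame("scene"); f=grab_frame("top"); print(crop(g,(307,235),(100,90),6,"pics/s8.png"),crop(f,(337,158),(100,100),6,"pics/t8.png"))
E
```

```text
clock: 19.03
eef_pos: [651.3, -8.7, 252.5]
tcp_rot: [3.141, 0.002, 2.236]
contact_force: [-1.1, 0.4, -0.4]
opening: 1.002
pos [651.34  -8.71 252.49] rot [3.1409e+00 1.7000e-03 2.2361e+00] open 1.002 F [-1.1  0.4 -0.4] t 19.0333
turn [ 0.0006  0.0017 -0.0209] shift now [ 2.8  4.9 12.5] shift after turn [ 2.7  5.  12.5] rows 0.3287239296558307
(257, 190) (287, 108)
```

View pics/s8.png

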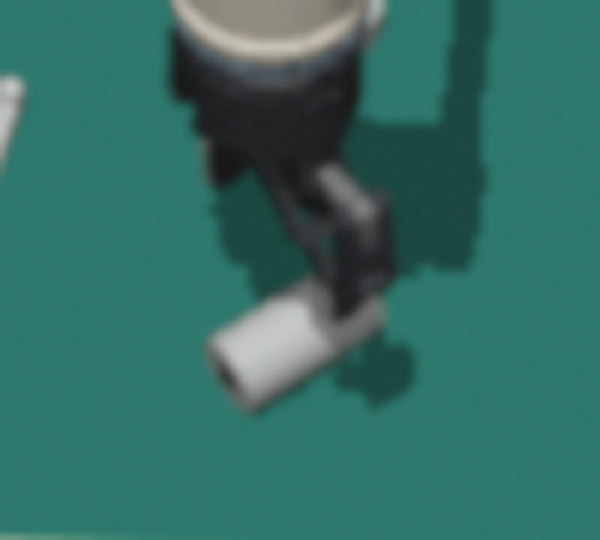

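View pics/t8.png

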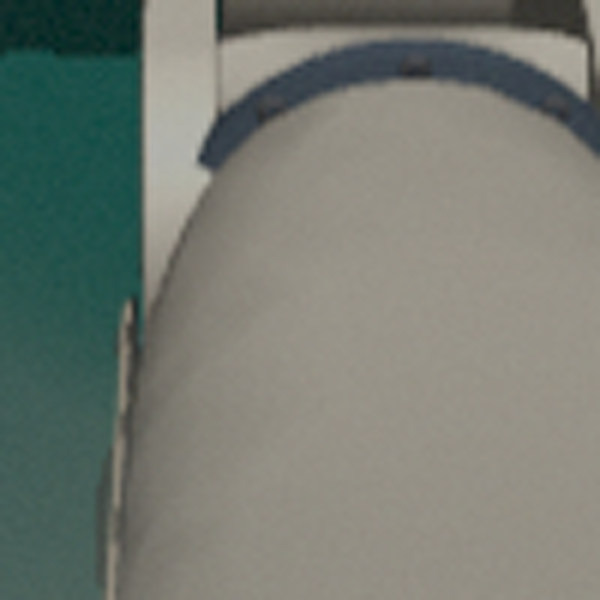

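The jaws straddle the bar, with the near finger at crop (345,300) and the bar from (208,350) to (385,315). I'll go down in small corrected steps.

```bash
python3 -m creep '[[0,0.0017,-0.021,2.7,5,5,0],[0,0,0,0,0,8,0],[0,0,0,0,0,8,0],[0,0,0,0,0,6,0],[0,0,0,0,0,4,0]]'; python3 go.py 653.5 -3.5 184 2.257
```

```text
clock: 19.55
eef_pos: [656.5, -3.4, 225.9]
tcp_rot: [3.134, 0.006, 2.259]
contact_force: [-0.1, -0.1, 0.2]
opening: 1.002
pos [656.46  -3.37 225.87] rot [3.1336 0.006  2.2586] open 1.002 F [-0.1 -0.1  0.2] t 19.55
turn [0.008  0.0059 0.0016] shift now [ 2.  -2.7 41.8] shift after turn [ 1.8 -2.4 41.9] rows 1.0065089720384914
```

```bash
python3 -m creep '[[0.008,0.006,0.0016,1.8,-2.4,6,0],[0,0,0,0,0,7,0],[0,0,0,0,0,7,0],[0,0,0,0,0,7,0],[0,0,0,0,0,5,0],[0,0,0,0,0,3,0]]'; python3 go.py 653.5 -3.5 184 2.257
```

```text
clock: 20.05
eef_pos: [652.8, -3.4, 186.3]
tcp_rot: [-3.14, -0.002, 2.257]
contact_force: [-0.7, 1.1, 0.2]
opening: 0.996
pos [652.76  -3.43 186.27] rot [-3.1397e+00 -1.5000e-03  2.2569e+00] open 0.996 F [-0.7  1.1  0.2] t 20.05
turn [-0.0019 -0.0015 -0.0001] shift now [-0.5  0.5  2.3] shift after turn [-0.5  0.5  2.3] rows 0.05717135753512399
```

```bash
python3 -m creep '[[-0.002,-0.0015,0,-0.5,0.5,1.5,0.2],[0,0,0,0,0,0,0.4],[0,0,0,0,0,0,1],[0,0,0,0,0,0,1],[0,0,0,0,0,0,1],[0,0,0,0,0,0,1],[0,0,0,0,0,0,1],[0,0,0,0,0,0,1],[0,0,0,0,0,0,1]]' 60; python3 go.py 653.5 -3.5 184 2.257
```

```text
clock: 20.8
eef_pos: [653.2, -3.6, 183.9]
tcp_rot: [-3.141, -0.001, 2.257]
contact_force: [0.8, 0.2, -1.5]
opening: 0.445
pos [653.2   -3.57 183.91] rot [-3.1409e+00 -7.0000e-04  2.2568e+00] open 0.445 F [ 0.8  0.2 -1.5] t 20.8
turn [-0.0007 -0.0007 -0.0002] shift now [-0.1  0.3 -0.1] shift after turn [-0.1  0.3 -0.1] rows 0.007689199476926287
```

```bash
python3 -m creep '[[0,0,0,0,0,-4,1],[0,0,0,0,0,-8,1],[0,0,0,0,0,-16,1],[0,0,0,0,0,-24,1],[0,0,0,0,0,-24,1],[0,0,0,0,0,-24,1],[0,0,0,0,0,-14,1],[0,0,0,0,0,-6,1],[0,0,0,0,0,0,1]]'; python3 go.py 556.8 -209.1 300 2.99
python3 - <<'E'
from h import *
g=grab_frame("scene"); print(crop(g,(307,215),(100,90),6,"pics/s9.png"))
E
```

```text
clock: 21.55
eef_pos: [652.1, -3.5, 311.2]
tcp_rot: [-3.138, -0.003, 2.257]
contact_force: [-0.4, 0.1, -3.7]
opening: 0.442
pos [652.05  -3.45 311.21] rot [-3.1380e+00 -3.1000e-03  2.2569e+00] open 0.442 F [-0.4  0.1 -3.7] t 21.55
turn [-0.0022 -0.0043 -0.7331] shift now [ -98.8 -203.9   11.6] shift after turn [  63.1 -217.7   11.2] rows 5.44158694885402
(257, 170)
```

View pics/s9.png

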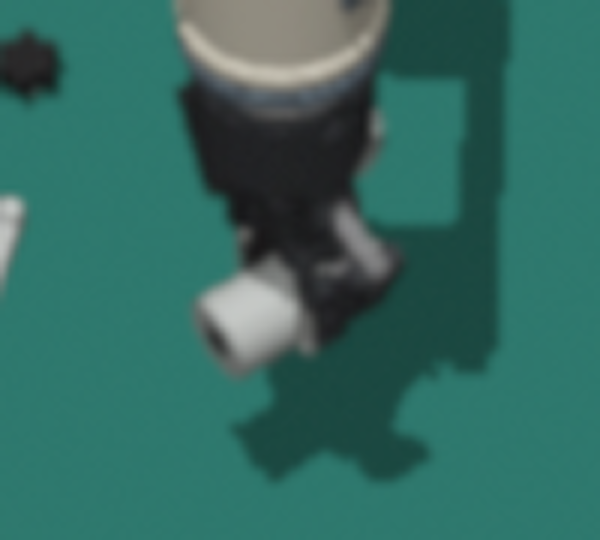

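The bar is held level, with its near end-face centre at about crop (217,335). I'll check how centred the grip is along the bar.

```bash
python3 - <<'E'
from h import *
g=grab_frame("scene"); s=sense()
px=(np.array([(217,335.)])+.5)/6-.5+[257,170]
W=onplane(g,px,147.3)[0]; d=W[:2]-np.array(s["eef_pos"][:2])-[1.9,-1.1]
print(W.round(1), d, d@[0.633,-0.773], d@[0.773,0.633])
E
python3 -m creep '[[0,0,-0.06,0,0,0,1],[0,0,-0.1,0,0,0,1],[0,0,-0.1,0,0,0,1],[0,0,-0.1,0,0,0,1],[0,0,-0.1,0,0,0,1],[0,0,-0.1,0,0,0,1],[0,0,-0.1,0,0,0,1],[0,0,-0.05,0,0,0,1],[0,0,-0.02,0,0,0,1],[0,0,0,0,0,0,1]]'; python3 go.py 556.8 -209.1 300 2.99
```

```text
[674.2 -35.2 147.3] [ 20.68008426 -30.67606574] 36.80309215628804 -3.4322444824077247
clock: 22.48
eef_pos: [645.9, -3.4, 292.1]
tcp_rot: [-3.138, -0.033, 3.024]
contact_force: [0.2, 0.4, -3.4]
opening: 0.443
pos [645.88  -3.42 292.14] rot [-3.1382 -0.0327  3.0237] open 0.443 F [ 0.2  0.4 -3.4] t 22.4833
turn [-0.004  -0.0326  0.0337] shift now [  64.5 -214.8   -5. ] shift after turn [  57.  -216.8   -7.9] rows 5.3784792045247345
```

```bash
python3 -m creep '[[-0.004,-0.0326,0.034,5,-12,-3,1],[0,0,0,8,-26,-3,1],[0,0,0,8,-34,-3,1],[0,0,0,8,-34,-3,1],[0,0,0,8,-34,-3,1],[0,0,0,8,-30,0,1],[0,0,0,6,-20,0,1],[0,0,0,4,-10,0,1],[0,0,0,0,-4,0,1],[0,0,0,0,0,0,1]]'; python3 go.py 558.3 -209.2 300 2.99
```

```text
clock: 23.32
eef_pos: [553.7, -201.9, 296.4]
tcp_rot: [3.14, -0.015, 2.982]
contact_force: [0.9, -0.4, -2.9]
opening: 0.442
pos [ 553.73 -201.93  296.4 ] rot [ 3.1399 -0.0147  2.9817] open 0.442 F [ 0.9 -0.4 -2.9] t 23.3167
turn [ 0.0018 -0.0147 -0.0084] shift now [-5.6 -6.4 -3.7] shift after turn [-5.6 -6.5 -3.6] rows 0.22323566189335892
```

```bash
python3 -m creep '[[0.0018,-0.0147,-0.0084,-5.6,-6.5,5,1],[0,0,0,0,0,6,1],[0,0,0,0,0,6,1],[0,0,0,0,0,3,1],[0,0,0,0,0,0,1]]'; python3 go.py 558.3 -209.2 245.2 2.99
python3 -m creep '[[0,0,0,0,0,0,1],[0,0,0,0,0,0,1]]'; python3 go.py 558.3 -209.2 245.2 2.99
```

```text
clock: 23.73
eef_pos: [560.6, -206.2, 272.8]
tcp_rot: [3.14, 0.001, 2.994]
contact_force: [-0.2, 0.3, -3.8]
opening: 0.448
pos [ 560.61 -206.21  272.83] rot [3.1405e+00 9.0000e-04 2.9936e+00] open 0.448 F [-0.2  0.3 -3.8] t 23.7333
turn [0.0011 0.0009 0.0036] shift now [ 1.9 -3.3 27.6] shift after turn [ 1.8 -3.3 27.6] rows 0.6688159369490945
clock: 23.9
eef_pos: [560.9, -205.1, 272.0]
tcp_rot: [3.14, -0.0, 2.995]
contact_force: [-0.3, -0.7, -4.6]
opening: 0.447
pos [ 560.88 -205.11  272.  ] rot [ 3.1400e+00 -5.0000e-04  2.9949e+00] open 0.447 F [-0.3 -0.7 -4.6] t 23.9
turn [ 0.0016 -0.0005  0.0049] shift now [ 1.9 -4.5 26.8] shift after turn [ 1.9 -4.4 26.8] rows 0.6531707077769785
```

```bash
python3 -m creep '[[0.0016,-0.0005,0.005,1.9,-4.4,3,1],[0,0,0,0,0,3,1],[0,0,0,0,0,3,1],[0,0,0,0,0,0,1]]'; python3 go.py 558.3 -209.2 245.2 2.99
```

```text
clock: 24.23
eef_pos: [558.3, -209.2, 262.8]
tcp_rot: [-3.141, 0.001, 2.99]
contact_force: [0.4, -0.4, -4.2]
opening: 0.444
pos [ 558.34 -209.24  262.78] rot [-3.1412e+00  1.1000e-03  2.9900e+00] open 0.444 F [ 0.4 -0.4 -4.2] t 24.2333
turn [-0.0004  0.0011 -0.    ] shift now [ 0.1  0.  17.6] shift after turn [ 0.   0.  17.6] rows 0.4216444592432624
```

```bash
python3 - <<'E'
from h import *
g=grab_frame("scene"); print(crop(g,(240,195),(70,60),10,"pics/s10.png"))
E
python3 -m creep '[[0,0.001,0,0,0,3,1],[0,0,0,0,0,3,1],[0,0,0,0,0,3,1],[0,0,0,0,0,1,1],[0,0,0,0,0,0,1]]'; python3 go.py 558.3 -209.2 245.2 2.99
```

```text
(205, 165)
clock: 24.7
eef_pos: [558.6, -209.5, 252.3]
tcp_rot: [-3.141, 0.001, 2.99]
contact_force: [0.2, 0.2, -3.9]
opening: 0.444
pos [ 558.58 -209.47  252.3 ] rot [-3.1410e+00  9.0000e-04  2.9897e+00] open 0.444 F [ 0.2  0.2 -3.9] t 24.7
turn [-0.0006  0.0009 -0.0003] shift now [0.3 0.2 7.1] shift after turn [0.3 0.2 7.1] rows 0.17046033487285936
```

View pics/s10.png

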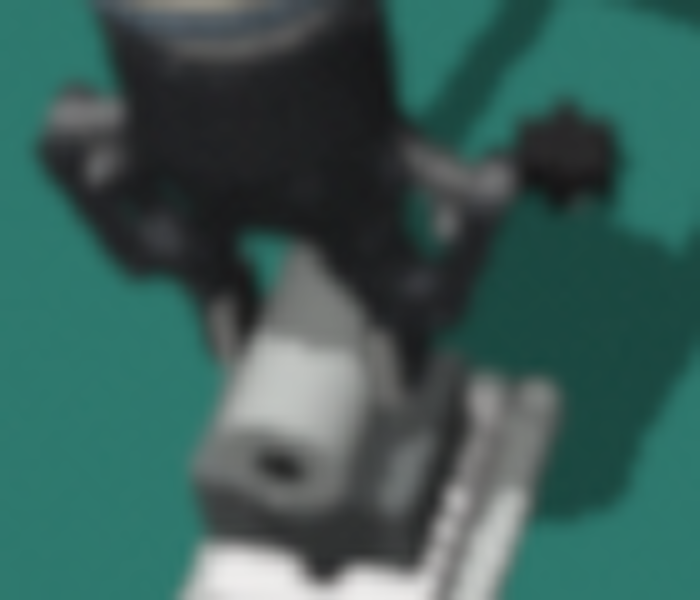

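Run:
```python
from h import *
g=grab_frame("scene")
px=(np.array([(278,465.)])+.5)/10-.5+[205,165]
W=onplane(g,px,98.9)[0]; print(W)
u=np.array([np.cos(-.151),np.sin(-.151)]);v=np.array([-u[1],u[0]])
d=W[:2]-[557.8,-210.5]; print("vs vblock scene centre: along",d@u,"across",d@v)
```

```text
[ 598.29183394 -216.04089325   98.9       ]
vs vblock scene centre: along 40.86458225064273 across 0.61321392993453
```

Measured in the same camera, the bar is centred: its end is 40.9 mm along from the centre (should be 40) and 0.6 mm across. I'll lower it the last 7 mm.

```bash
python3 -m creep '[[0,0.001,0,0.3,0.2,2,1],[0,0,0,0,0,2,1],[0,0,0,0,0,1,1],[0,0,0,0,0,0.6,1]]'; python3 go.py 558.3 -209.2 245.2 2.99
```

```text
clock: 25.08
eef_pos: [558.7, -209.6, 247.4]
tcp_rot: [-3.14, 0.001, 2.99]
contact_force: [-2.3, -1.8, 3.5]
opening: 0.447
pos [ 558.69 -209.63  247.38] rot [-3.1401e+00  1.2000e-03  2.9900e+00] open 0.447 F [-2.3 -1.8  3.5] t 25.0833
turn [-0.0015  0.0012 -0.    ] shift now [0.5 0.4 2.2] shift after turn [0.5 0.4 2.2] rows 0.05404737588044683
```

```bash
python3 -m creep '[[-0.0015,0.001,0,0.3,-0.8,0.3,1],[0,0,0,0,-0.5,0.5,1],[0,0,0,0,0,0.5,1]]'; python3 go.py 558.3 -209.2 245.2 2.99
```

```text
clock: 25.33
eef_pos: [558.4, -211.1, 246.2]
tcp_rot: [-3.142, 0.001, 2.99]
contact_force: [-1.0, -1.8, 1.9]
opening: 0.443
pos [ 558.36 -211.14  246.22] rot [-3.1416e+00  1.1000e-03  2.9898e+00] open 0.443 F [-1.  -1.8  1.9] t 25.3333
turn [-0.      0.0011 -0.0002] shift now [0.4 1.9 1. ] shift after turn [0.4 1.9 1. ] rows 0.052679671150422706
```

```bash
python3 -m creep '[[0,0.001,0,0,-0.6,0.5,1],[0,0,0,0,-0.3,0.5,1],[0,0,0,0,0,0.3,1]]'; python3 go.py 558.3 -209.2 245.2 2.99
```

```text
clock: 25.58
eef_pos: [558.4, -212.2, 245.3]
tcp_rot: [3.141, 0.001, 2.989]
contact_force: [-2.4, 1.0, 5.8]
opening: 0.447
pos [ 558.4  -212.21  245.3 ] rot [3.1415e+00 6.0000e-04 2.9893e+00] open 0.447 F [-2.4  1.   5.8] t 25.5833
turn [ 0.0001  0.0006 -0.0007] shift now [0.6 3.  0.1] shift after turn [0.6 3.  0.1] rows 0.07223013300229153
```

Settled: the height is as expected (245.3) and the lateral force is gone. Now I'll release.

```bash
python3 -m creep '[[0,0,0,0,0,0,0.5],[0,0,0,0,0,0,0.4],[0,0,0,0,0,0,0.25],[0,0,0,0,0,0,0],[0,0,0,0,0,0,0],[0,0,0,0,0,0,0],[0,0,0,0,0,0,0]]'; python3 go.py 558.3 -212.2 345 2.99
python3 -m creep '[[0,0,0,0,0,-4,0],[0,0,0,0,0,-8,0],[0,0,0,0,0,-16,0],[0,0,0,0,0,-25,0],[0,0,0,0,0,-25,0],[0,0,0,0,0,-20,0],[0,0,0,0,0,-8,0],[0,0,0,0,0,0,0]]'; python3 go.py 416.5 342.4 350 2.315
```

```text
clock: 26.17
eef_pos: [559.0, -212.0, 245.6]
tcp_rot: [3.142, 0.002, 2.99]
contact_force: [0.1, -0.6, 0.1]
opening: 0.998
pos [ 558.97 -212.04  245.63] rot [3.1415e+00 2.3000e-03 2.9897e+00] open 0.998 F [ 0.1 -0.6  0.1] t 26.1667
turn [ 0.0001  0.0023 -0.0003] shift now [  0.4  -0.2 -99.4] shift after turn [  0.6  -0.3 -99.4] rows 2.382938401032821
clock: 26.83
eef_pos: [558.2, -211.8, 358.7]
tcp_rot: [3.141, 0.001, 2.99]
contact_force: [0.2, 0.6, -0.5]
opening: 1.0
pos [ 558.22 -211.81  358.7 ] rot [3.1411e+00 7.0000e-04 2.9898e+00] open 1.0 F [ 0.2  0.6 -0.5] t 26.8333
turn [7.000e-04 5.000e-04 6.748e-01] shift now [223.9 526.4   8.8] shift after turn [503.7 271.2   8.7] rows 13.719599850689445
```

```bash
python3 -m creep '[[0,0,0,6,13,0,0],[0,0,0,12,28,0,0],[0,0,0,15,36,0,0],[0,0,0,15,36,0,0],[0,0,0,15,36,0,0],[0,0,0,15,36,0,0],[0,0,0,15,36,0,0],[0,0,0,15,36,0,0],[0,0,0,15,36,0,0],[0,0,0,15,36,0,0]]'; python3 go.py 416.5 342.4 350 2.99
python3 -m creep '[[0,0,0,13,32,0,0],[0,0,0,13,32,0,0],[0,0,0,13,32,0,0],[0,0,0,13,32,0,0],[0,0,0,13,32,0,0],[0,0,0,6,14,0,0],[0,0,0,0,0,0,0]]'; python3 go.py 416.5 342.4 350 2.99
```

```text
clock: 27.67
eef_pos: [462.5, 145.5, 348.9]
tcp_rot: [-3.139, -0.009, 2.978]
contact_force: [0.7, -0.0, -0.2]
opening: 1.0
pos [462.46 145.54 348.89] rot [-3.1386 -0.0089  2.9783] open 1.0 F [ 0.7 -0.  -0.2] t 27.6667
turn [-0.003  -0.0089 -0.0117] shift now [ 77.4 186.8  -1. ] shift after turn [ 75.2 187.7  -1.1] rows 4.8478799155013705
clock: 28.25
eef_pos: [406.5, 343.8, 340.3]
tcp_rot: [-3.132, -0.02, 2.984]
contact_force: [0.7, 0.1, -0.3]
opening: 1.0
pos [406.49 343.8  340.32] rot [-3.1325 -0.0199  2.9844] open 1.0 F [ 0.7  0.1 -0.3] t 28.25
turn [-0.0091 -0.0199 -0.0055] shift now [-9.9  0.1 -9.9] shift after turn [-10.1   0.1  -9.7] rows 0.3355334815421056
```

Now I'll turn 2.246 rad. The stack is clear of the arm, so first a picture of it.

```bash
python3 -m creep '[[-0.009,-0.02,0.06,0,0,-4,0],[0,0,0.12,0,0,0,0],[0,0,0.12,0,0,0,0],[0,0,0.12,0,0,0,0],[0,0,0.12,0,0,0,0],[0,0,0.12,0,0,0,0],[0,0,0.12,0,0,0,0],[0,0,0.12,0,0,0,0],[0,0,0.12,0,0,0,0],[0,0,0.12,0,0,0,0]]'; python3 go.py 416.5 342.4 350 0.744
python3 - <<'E'
from h import *
g=grab_frame("scene"); f=grab_frame("top"); print(crop(g,(240,200),(64,56),11,"pics/s11.png"),crop(f,(418,193),(64,56),11,"pics/t11.png"))
E
```

```text
clock: 29.08
eef_pos: [398.4, 336.5, 332.6]
tcp_rot: [-3.123, 0.012, 1.806]
contact_force: [-0.3, -0.2, -0.5]
opening: 1.002
pos [398.38 336.49 332.59] rot [-3.1229  0.0118  1.8061] open 1.002 F [-0.3 -0.2 -0.5] t 29.0833
turn [-0.0106  0.0206  1.0619] shift now [  1.3  18.7 -17.8] shift after turn [ 17.3   7.9 -17.4] rows 0.6190161065887251
(208, 172) (386, 165)
```

View pics/s11.png

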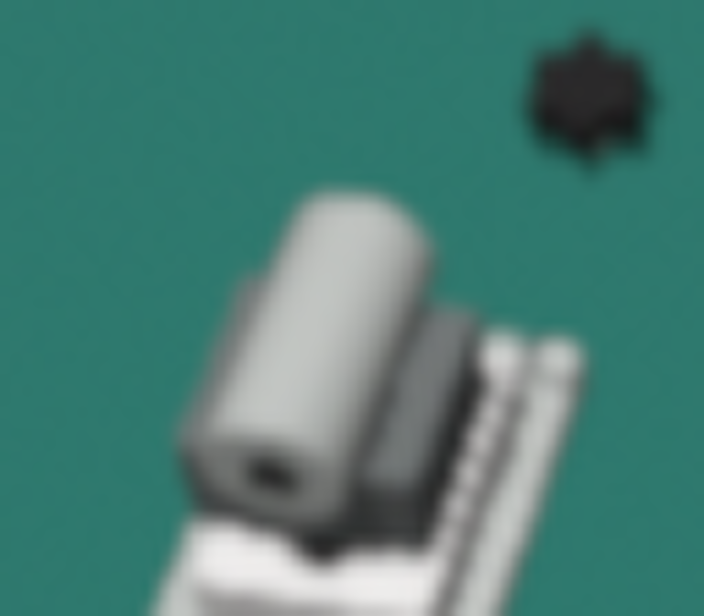

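View pics/t11.png

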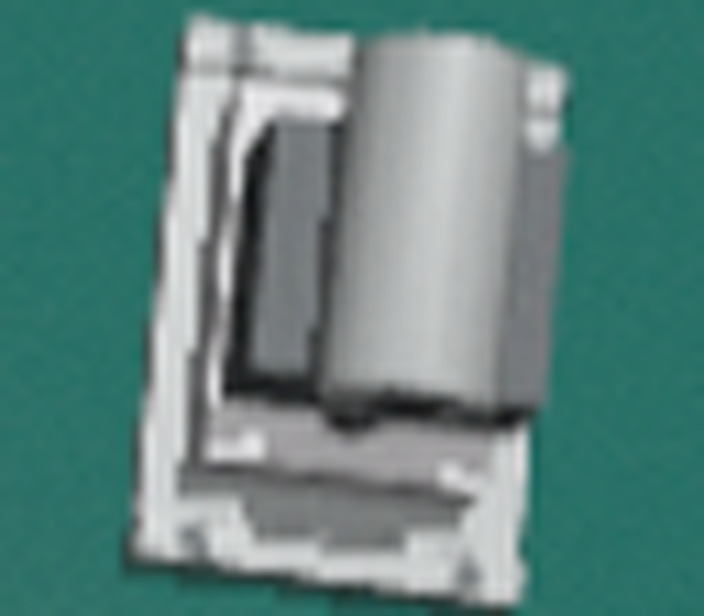

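Run:
```python
from h import *
f=grab_frame("top"); g=grab_frame("scene")
u=np.array([np.cos(-.151),np.sin(-.151)]);v=np.array([-u[1],u[0]])
def w(F,pts,z,off,k): 
    px=(np.array(pts,float)+.5)/k-.5+off; return onplane(F,px,z)[:,:2]
P0=np.array([557,-209.])
def show(n,W): d=W-P0; print(n,"along",(d@u).round(1),"across",(d@v).round(1))
t=(386,165)
show("T vb L edge",w(f,[(272,125),(247,375)],69,t,11))
show("T vb R edge",w(f,[(568,150),(545,410)],69,t,11))
show("T bar L",w(f,[(355,60),(325,380)],81.3,t,11))
show("T bar R",w(f,[(522,75),(498,405)],81.3,t,11))
show("T riser L edge",w(f,[(237,95),(207,455)],33,t,11))
show("T riser near",w(f,[(207,462),(470,492)],33,t,11))
show("T pallet L",w(f,[(190,18),(135,560)],14,t,11))
show("T pallet R",w(f,[(570,70),(522,603)],14,t,11))
s=(208,172)
show("S vb R edge",w(g,[(475,318),(415,505)],69,s,11))
show("S bar end c",w(g,[(268,472)],81.3,s,11))
show("S riser near",w(g,[(190,580),(430,608)],33,s,11))
d,P=topface(f,(429,190),40,90,81.3,sat=18); print(d)
```

```text
T vb L edge along [ 25.1 -33.2] across [31.2 31.5]
T vb R edge along [ 28.1 -32.4] across [-35.3 -35. ]
T bar L along [ 38.9 -35.1] across [16.2 16.4]
T bar R along [ 40.3 -35.6] across [-21.  -21.9]
T riser L edge along [ 42.  -44.3] across [34.  32.9]
T riser near along [-45.9 -45. ] across [ 32.8 -27.6]
T pallet L along [ 65.2 -67. ] across [43.9 44.1]
T pallet R along [ 64.3 -65.2] across [-46.6 -45.7]
S vb R edge along [-27.4  36.3] across [29.6 31.9]
S bar end c along [41.8] across [-4.8]
S riser near along [47.9 44.2] across [-32.3  33.8]
{'c': (559.3, -208.0), 'm': (560.8, -209.2), 'size': (81.0, 68.2), 'area': 4713, 'ang': np.float64(-0.059)}
```

```bash
python3 - <<'E'
import cv2,numpy as np
a=cv2.imread("pics/scene0.png"); x0,y0=398,166
cv2.imwrite("pics/s12.png",cv2.resize(a[y0:y0+40,x0:x0+44],None,fx=16,fy=16,interpolation=cv2.INTER_CUBIC))
E
python3 -m creep '[[-0.011,0.02,0.11,0,0,-6,0],[0,0,0.12,0,0,-4,0],[0,0,0.12,0,0,-4,0],[0,0,0.12,0,0,-4,0],[0,0,0.12,0,0,-4,0],[0,0,0.12,0,0,0,0],[0,0,0.12,0,0,0,0],[0,0,0.12,0,0,0,0],[0,0,0.07,0,0,0,0],[0,0,0,0,0,0,0]]'; python3 go.py 416.5 342.4 320 0.744
```

```text
clock: 30.12
eef_pos: [397.8, 334.3, 353.8]
tcp_rot: [-3.131, 0.003, 0.79]
contact_force: [-0.6, 0.1, -0.4]
opening: 1.002
pos [397.77 334.34 353.79] rot [-3.1311  0.0033  0.7896] open 1.002 F [-0.6  0.1 -0.4] t 30.1167
turn [-0.0105  0.0035  0.0455] shift now [19.   8.  33.6] shift after turn [19.2  6.8 33.8] rows 0.9464536042735473
```

View pics/s12.png

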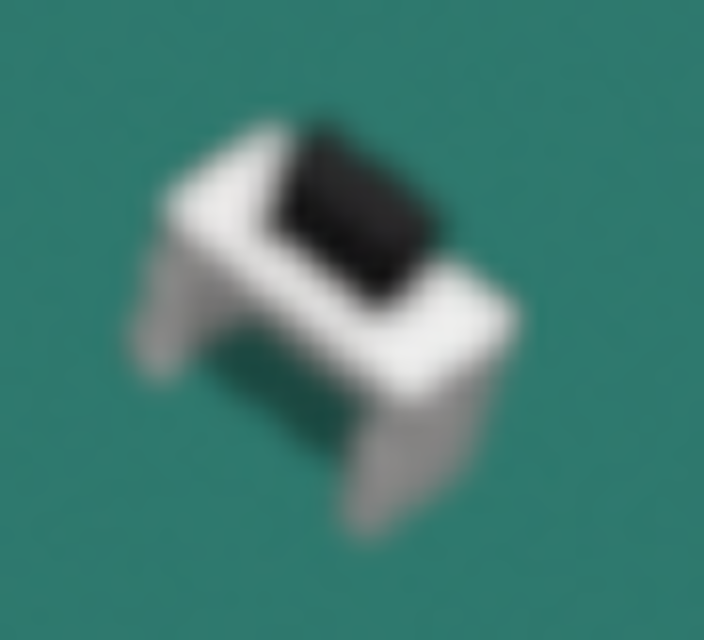

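The bridge's beam-top corners in this crop are at about (160,200), (280,115), (522,315) and (408,400).

```bash
python3 - <<'E'
from h import *
g=grab_frame("scene")
px=(np.array([(160,200),(280,115),(522,315),(408,400)],float)+.5)/16-.5+[398,166]
W=onplane(g,px,46); print(W.round(1).tolist(),W.mean(0))
for i in range(4): e=W[(i+1)%4]-W[i]; print(np.linalg.norm(e).round(1),np.arctan2(e[1],e[0]).round(3))
E
python3 -m creep '[[-0.01,0.0035,0.0455,10,4,5,0],[0,0,0,8,3,10,0],[0,0,0,0,0,10,0],[0,0,0,0,0,5,0],[0,0,0,0,0,0,0]]'; python3 go.py 416.5 342.4 290 0.744
```

```text
[[403.2, 306.7, 46.0], [379.4, 332.6, 46.0], [430.2, 375.1, 46.0], [453.0, 350.6, 46.0]] [416.46358527 341.23738027  46.        ]
35.2 2.315
66.3 0.697
33.5 -0.823
66.4 -2.418
clock: 30.58
eef_pos: [415.8, 341.7, 320.7]
tcp_rot: [-3.141, 0.001, 0.767]
contact_force: [-0.3, -0.4, -0.5]
opening: 0.994
pos [415.78 341.69 320.75] rot [-3.1407e+00  9.0000e-04  7.6730e-01] open 0.994 F [-0.3 -0.4 -0.5] t 30.5833
turn [-0.0009  0.0009  0.0233] shift now [ 1.   0.  30.7] shift after turn [ 1.  -0.  30.7] rows 0.7377053661755276
```

```bash
python3 -m creep '[[0,0.001,0.03,0.5,0.3,10,0.3],[0,0,0,0,0,15,0.3],[0,0,0,0,0,15,0.3],[0,0,0,0,0,10,0.3],[0,0,0,0,0,5,0.3],[0,0,0,0,0,0,0.3]]'; python3 go.py 415.7 342.2 224 0.735
python3 - <<'E'
from h import *
g=grab_frame("scene"); print(crop(g,(420,170),(60,50),12,"pics/s13.png"))
f=grab_frame("top"); print(crop(f,(200,250),(60,50),12,"pics/t13.png"))
E
```

```text
clock: 31.08
eef_pos: [414.9, 341.0, 262.2]
tcp_rot: [-3.14, 0.003, 0.745]
contact_force: [0.2, -0.1, -0.8]
opening: 0.698
pos [414.85 340.99 262.23] rot [-3.1396  0.0033  0.7449] open 0.698 F [ 0.2 -0.1 -0.8] t 31.0833
turn [-0.002   0.0034  0.0099] shift now [ 1.6 -0.2 38.2] shift after turn [ 1.4 -0.3 38.2] rows 0.9175913561187357
(390, 145)
(170, 225)
```

View pics/s13.png

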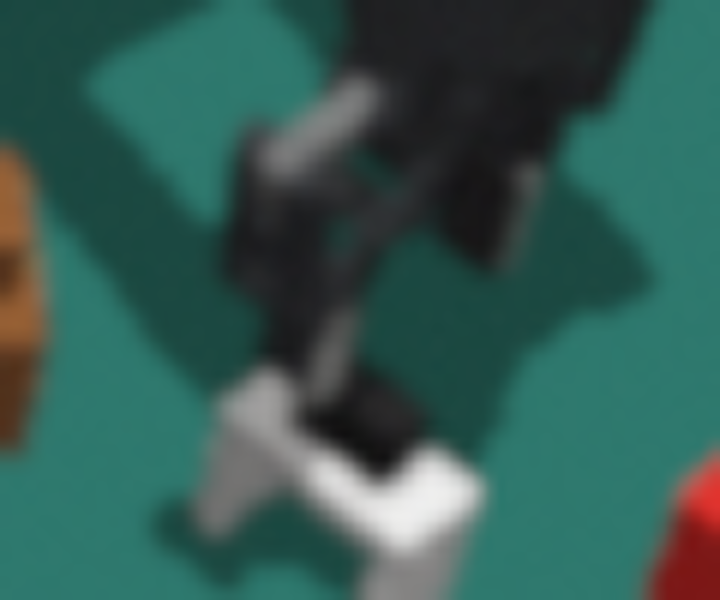

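Run:
```python
from h import *
g=grab_frame("scene"); s=sense(); p=np.array(s["eef_pos"])
for z in (94,70,46): print(z,(proj(g,[p[0],p[1],z])-[390,145])*12)
print("bridge", (proj(g,[[415.7+1.9,342.2-1.1,70],[415.7+1.9,342.2-1.1,46]])-[390,145])*12)
```

```text
94 [[381.23440283 313.70517457]]
70 [[363.76684297 375.49997531]]
46 [[346.7857255  435.61456414]]
bridge [[363.24324873 381.64255864]
 [346.25464302 441.72928788]]
```

View pics/t13.png

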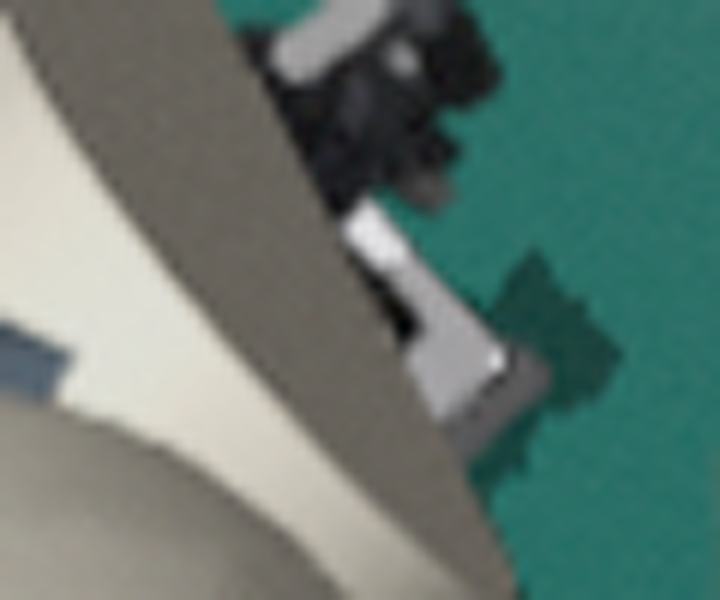

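The scene projection of the tool axis onto the block top (364,375) falls on the block (363,382), so the tool is aligned. I'll descend to the grip.

```bash
python3 -m creep '[[-0.002,0.0034,0.01,1.4,-0.3,6,0.3],[0,0,0,0,0,8,0.3],[0,0,0,0,0,7,0.3],[0,0,0,0,0,5,0.3],[0,0,0,0,0,3,0.3],[0,0,0,0,0,0,0.3]]'; python3 go.py 415.7 342.2 224 0.735
```

```text
clock: 31.73
eef_pos: [417.2, 343.5, 234.0]
tcp_rot: [3.141, -0.007, 0.734]
contact_force: [-0.1, 0.0, -0.0]
opening: 0.7
pos [417.21 343.49 233.97] rot [ 3.141  -0.0073  0.7338] open 0.7 F [-0.1  0.  -0. ] t 31.7333
turn [ 0.0006 -0.0073 -0.0012] shift now [-2.1 -0.1 10. ] shift after turn [-2.  -0.1 10. ] rows 0.24380898258726677
```

```bash
python3 -m creep '[[0.0006,-0.0073,-0.001,-2,-0.1,3,0.3],[0,0,0,0,0,4,0.3],[0,0,0,0,0,2,0.3],[0,0,0,0,0,0,0.3]]'; python3 go.py 415.7 342.2 224 0.735
```

```text
clock: 32.07
eef_pos: [415.4, 342.0, 223.8]
tcp_rot: [-3.141, 0.002, 0.735]
contact_force: [-0.3, -0.2, -0.4]
opening: 0.699
pos [415.44 342.02 223.77] rot [-3.1415e+00  1.5000e-03  7.3490e-01] open 0.699 F [-0.3 -0.2 -0.4] t 32.0667
turn [-0.0001  0.0015 -0.0001] shift now [ 0.3  0.  -0.2] shift after turn [ 0.3  0.  -0.2] rows 0.00932122576981767
```

```bash
python3 -m creep '[[0,0.001,0,0,0,0,0.5],[0,0,0,0,0,0,0.7],[0,0,0,0,0,0,1],[0,0,0,0,0,0,1],[0,0,0,0,0,0,1],[0,0,0,0,0,0,1],[0,0,0,0,0,0,1],[0,0,0,0,0,0,1],[0,0,0,0,0,0,1]]' 40; python3 go.py 415.7 342.2 224 0.735
```

```text
clock: 32.82
eef_pos: [415.4, 342.0, 224.0]
tcp_rot: [-3.142, 0.0, 0.735]
contact_force: [0.4, 0.3, -1.3]
opening: 0.176
pos [415.42 341.99 223.97] rot [-3.1415e+00  2.0000e-04  7.3500e-01] open 0.176 F [ 0.4  0.3 -1.3] t 32.8167
turn [-0.0001  0.0002 -0.    ] shift now [ 0.4  0.  -0. ] shift after turn [ 0.4  0.  -0. ] rows 0.008497849058975741
```

```bash
python3 -m creep '[[0,0,0,0,0,-4,1],[0,0,0,0,0,-8,1],[0,0,0,0,0,-16,1],[0,0,0,0,0,-25,1],[0,0,0,0,0,-25,1],[0,0,0,0,0,-25,1],[0,0,0,0,0,-14,1],[0,0,0,0,0,-6,1],[0,0,0,0,0,0,1]]'; python3 go.py 555.1 -211.7 360 1.42
python3 - <<'E'
from h import *
g=grab_frame("scene"); print(crop(g,(425,155),(60,50),12,"pics/s14.png"))
E
```

```text
clock: 33.57
eef_pos: [414.7, 341.4, 356.0]
tcp_rot: [-3.141, 0.002, 0.735]
contact_force: [0.5, 0.7, -2.6]
opening: 0.178
pos [414.73 341.43 355.98] rot [-3.1414e+00  1.6000e-03  7.3490e-01] open 0.178 F [ 0.5  0.7 -2.6] t 33.5667
turn [-0.0007  0.0015 -0.6851] shift now [-266.7  504.5   -3.7] shift after turn [-525.8  221.9   -4. ] rows 13.685214161998514
(395, 130)
```

View pics/s14.png

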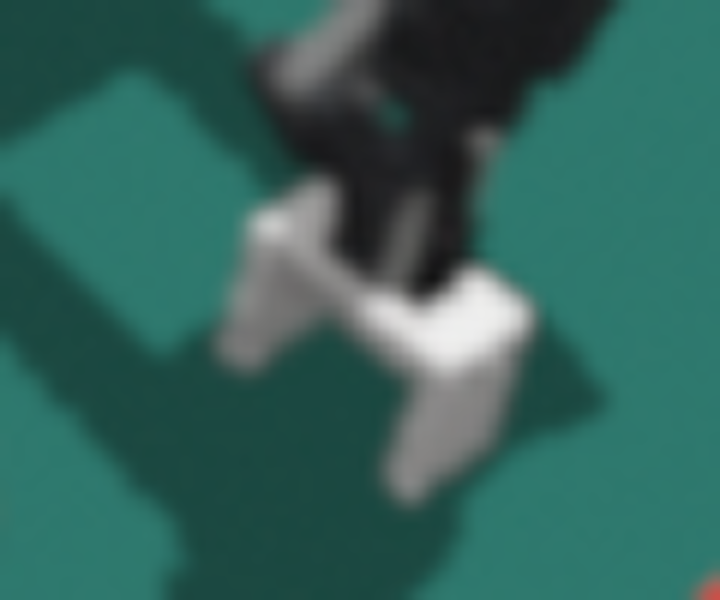

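The bridge is held upright. Now I'll carry it across to the pallet side.

```bash
python3 -m creep '[[0,0,0,-7,13,-2,1],[0,0,0,-14,26,-2,1],[0,0,0,-18,34,-2,1],[0,0,0,-18,34,-2,1],[0,0,0,-18,34,-2,1],[0,0,0,-18,34,-2,1],[0,0,0,-18,34,-2,1],[0,0,0,-18,34,-2,1],[0,0,0,-18,34,-2,1],[0,0,0,-18,34,-2,1]]'; python3 go.py 555.1 -211.7 360 0.735
python3 -m creep '[[0,0,0,-18,34,0,1],[0,0,0,-18,34,0,1],[0,0,0,-18,34,0,1],[0,0,0,-16,30,0,1],[0,0,0,-12,22,0,1],[0,0,0,-6,10,0,1],[0,0,0,0,0,0,1]]'; python3 go.py 555.1 -211.7 360 1.42
```

```text
clock: 34.45
eef_pos: [499.4, -8.5, 364.7]
tcp_rot: [-3.132, 0.014, 0.746]
contact_force: [0.7, 1.1, -2.0]
opening: 0.177
pos [499.37  -8.52 364.66] rot [-3.1324  0.0143  0.7461] open 0.177 F [ 0.7  1.1 -2. ] t 34.45
turn [-0.0091  0.0143  0.0111] shift now [-96.9 187.1   4.3] shift after turn [-94.9 188.1   4.7] rows 5.053710390177062
clock: 35.03
eef_pos: [544.9, -205.2, 354.8]
tcp_rot: [-3.124, 0.021, 0.74]
contact_force: [0.1, -0.4, -1.8]
opening: 0.177
pos [ 544.89 -205.23  354.79] rot [-3.1238  0.0214  0.7398] open 0.177 F [ 0.1 -0.4 -1.8] t 35.0333
turn [-0.0243  0.0145 -0.6804] shift now [ 3.1 11.6 -5.5] shift after turn [-4.9 11.1 -5.2] rows 0.3156224213187569
```

```bash
python3 -m creep '[[-0.02,0.02,-0.08,1,4,-4,1],[0,0,-0.1,1,4,-2,1],[0,0,-0.1,0,4,-2,1],[0,0,-0.1,0,0,-2,1],[0,0,-0.1,0,0,-2,1],[0,0,-0.1,0,0,0,1],[0,0,-0.06,0,0,0,1],[0,0,-0.03,0,0,0,1],[0,0,0,0,0,0,1]]'; python3 go.py 555.1 -211.7 345 1.42
```

```text
clock: 35.78
eef_pos: [551.3, -201.9, 357.0]
tcp_rot: [-3.124, -0.007, 1.445]
contact_force: [-0.2, -0.2, -1.3]
opening: 0.172
pos [ 551.33 -201.94  357.05] rot [-3.1244 -0.0073  1.4451] open 0.172 F [-0.2 -0.2 -1.3] t 35.7833
turn [-0.0173 -0.007   0.0251] shift now [-9.3  5.2 11.9] shift after turn [-9.1  5.2 12. ] rows 0.38269452827930484
```

```bash
python3 -m creep '[[-0.017,-0.007,0.025,-9.1,5.2,3,1],[0,0,0,0,0,3,1],[0,0,0,0,0,0,1]]'; python3 go.py 555.1 -211.7 340 1.42
python3 -m creep '[[0,0,0,0,0,0,1],[0,0,0,0,0,0,1]]'; python3 go.py 555.1 -211.7 340 1.42
```

```text
clock: 36.03
eef_pos: [555.1, -209.8, 348.9]
tcp_rot: [-3.14, -0.0, 1.416]
contact_force: [-0.4, -0.1, -0.7]
opening: 0.177
pos [ 555.09 -209.81  348.9 ] rot [-3.1404e+00 -4.0000e-04  1.4164e+00] open 0.177 F [-0.4 -0.1 -0.7] t 36.0333
turn [-0.0012 -0.0004 -0.0036] shift now [-1.9  0.3  8.9] shift after turn [-1.9  0.3  8.9] rows 0.2181388325254852
clock: 36.2
eef_pos: [554.9, -209.7, 348.1]
tcp_rot: [-3.139, -0.001, 1.415]
contact_force: [0.3, -0.5, -0.2]
opening: 0.181
pos [ 554.92 -209.69  348.07] rot [-3.1392e+00 -7.0000e-04  1.4148e+00] open 0.181 F [ 0.3 -0.5 -0.2] t 36.2
turn [-0.0023 -0.0007 -0.0052] shift now [-2.   0.5  8.1] shift after turn [-2.   0.5  8.1] rows 0.19952330195887027
```

```bash
python3 -m creep '[[-0.002,-0.001,-0.005,-2,0.5,3,1],[0,0,0,0,0,3,1],[0,0,0,0,0,0,1]]'; python3 go.py 555.1 -211.7 340 1.42
python3 - <<'E'
from h import *
g=grab_frame("scene"); print(crop(g,(238,185),(64,56),12,"pics/s15.png"))
E
```

```text
clock: 36.45
eef_pos: [555.1, -212.0, 341.6]
tcp_rot: [-3.142, 0.0, 1.42]
contact_force: [-0.7, 0.5, -2.4]
opening: 0.176
pos [ 555.08 -211.97  341.6 ] rot [-3.1416e+00  3.0000e-04  1.4196e+00] open 0.176 F [-0.7  0.5 -2.4] t 36.45
turn [-0.      0.0003 -0.0004] shift now [ 0.3 -0.   1.6] shift after turn [ 0.3 -0.   1.6] rows 0.038950904457794984
(206, 157)
```

View pics/s15.png

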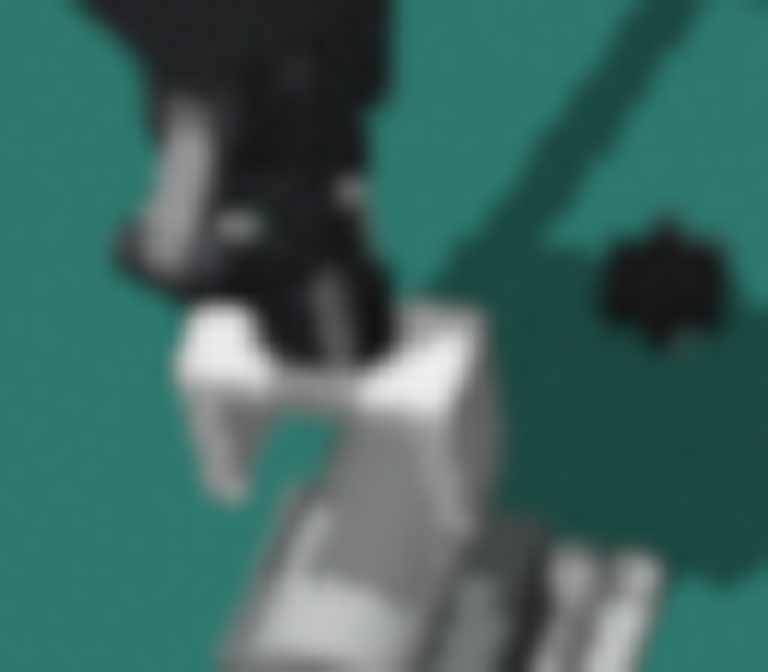

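Run:
```python
from h import *
g=grab_frame("scene")
u=np.array([np.cos(-.151),np.sin(-.151)]);v=np.array([-u[1],u[0]]); P0=np.array([557,-209.])
px=(np.array([(178,380),(450,418),(192,310),(488,315)],float)+.5)/12-.5+[206,157]
W=onplane(g,px,163.6)[:,:2]; d=W-P0; print("along",(d@u).round(1),"across",(d@v).round(1), (d@v)[:2].mean(), (d@v)[2:].mean())
p=np.array(sense()["eef_pos"][:2])-P0; print("tcp",p@u,p@v)
```

```text
along [ 16.8  15.5  -4.2 -16.3] across [-33.5  31.6 -37.2  31.1] -0.9274721133382009 -3.0295608078526293
tcp -1.3183972059790454 -3.25907615145109
```

```bash
python3 -m creep '[[0,0,0,0.3,0,3,1],[0,0,0,0,0,4,1],[0,0,0,0,0,2,1],[0,0,0,0,0,0,1]]'; python3 go.py 555.1 -211.7 330 1.42
python3 - <<'E'
from h import *
g=grab_frame("scene"); print(crop(g,(238,195),(50,44),16,"pics/s16.png"))
E
```

```text
clock: 36.88
eef_pos: [555.4, -211.8, 332.5]
tcp_rot: [3.14, 0.001, 1.419]
contact_force: [0.1, 0.3, -1.0]
opening: 0.173
pos [ 555.37 -211.76  332.48] rot [3.1405e+00 6.0000e-04 1.4194e+00] open 0.173 F [ 0.1  0.3 -1. ] t 36.8833
turn [ 0.0011  0.0006 -0.0006] shift now [ 0.  -0.3  2.5] shift after turn [ 0.  -0.3  2.5] rows 0.059771648874323874
(213, 173)
```

View pics/s16.png

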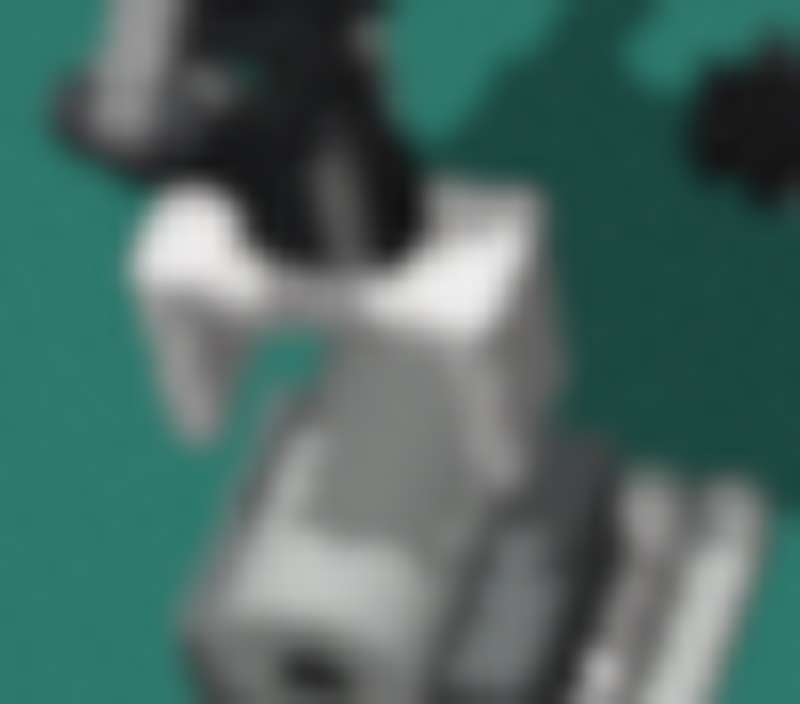

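Run:
```python
from h import *
g=grab_frame("scene")
u=np.array([np.cos(-.151),np.sin(-.151)]);v=np.array([-u[1],u[0]]); P0=np.array([557,-209.])
def show(n,pts,z,k=16,off=(213,173)):
    px=(np.array(pts,float)+.5)/k-.5+off; d=onplane(g,px,z)[:,:2]-P0; print(n,"along",(d@u).round(1),"across",(d@v).round(1))
show("beam front",[(135,275),(485,338)],332.5-224+46)
show("feet outer front",[(172,435),(530,485)],108.5)
show("feet inner front",[(222,430),(487,478)],108.5)
show("bar L",[(190,620),(275,405)],81.3)
show("bar R",[(435,660),(470,520)],81.3)
# bar from s11 crop
show("bar L s11",[(190,450),(295,200)],81.3,11,(208,172))
show("bar R s11",[(350,490),(435,260)],81.3,11,(208,172))
im=g["color"]
for y in (205,208,210):
    print(y,[int(c) for c in im[y,222:248].mean(1)])
```

```text
beam front along [14.8 16.5] across [-34.   30.1]
feet outer front along [14.4 12.9] across [-35.3  31.2]
feet inner front along [11.6 12.8] across [-26.9  23.1]
bar L along [ 35.  -15.7] across [-29.7 -30.2]
bar R along [35.1  3.2] across [16.5 13.2]
bar L s11 along [ 38.9 -48.4] across [-27.2 -26.3]
bar R s11 along [ 43.2 -35.6] across [18.  17.4]
205 [92, 92, 92, 93, 101, 108, 113, 145, 165, 157, 142, 131, 127, 126, 125, 122, 119, 115, 114, 115, 108, 91, 80, 79, 77, 72]
208 [91, 92, 96, 106, 116, 133, 161, 179, 189, 193, 194, 191, 188, 184, 178, 169, 151, 128, 114, 100, 83, 86, 105, 111, 97, 78]
210 [91, 96, 106, 115, 127, 148, 166, 174, 180, 185, 188, 188, 186, 182, 176, 167, 154, 136, 114, 91, 84, 102, 114, 115, 109, 89]
```

Within the same picture, the bridge is about 2 mm left-to-right (+across) of the bar axis: legs inside at −26.9/+23.1, bar edges at −26.8/+17.7. I'll shift it −1.8 mm along tool x and lower it in steps, watching the forces.

```bash
python3 -m creep '[[0.001,0,0,-1.8,-0.2,1,1],[0,0,0,0,0,3,1],[0,0,0,0,0,3,1],[0,0,0,0,0,1,1],[0,0,0,0,0,0,1]]'; python3 go.py 554.6 -213.5 293 1.42
python3 - <<'E'
from h import *
g=grab_frame("scene"); print(crop(g,(238,197),(50,44),16,"pics/s17.png"))
E
```

```text
clock: 37.4
eef_pos: [555.0, -213.8, 324.3]
tcp_rot: [3.141, 0.001, 1.419]
contact_force: [-0.4, 0.9, -2.1]
opening: 0.173
pos [ 555.04 -213.81  324.32] rot [3.1407e+00 8.0000e-04 1.4194e+00] open 0.173 F [-0.4  0.9 -2.1] t 37.4
turn [ 0.0008  0.0008 -0.0006] shift now [ 0.3 -0.5 31.3] shift after turn [ 0.2 -0.5 31.3] rows 0.7511854344274976
(213, 175)
```

View pics/s17.png

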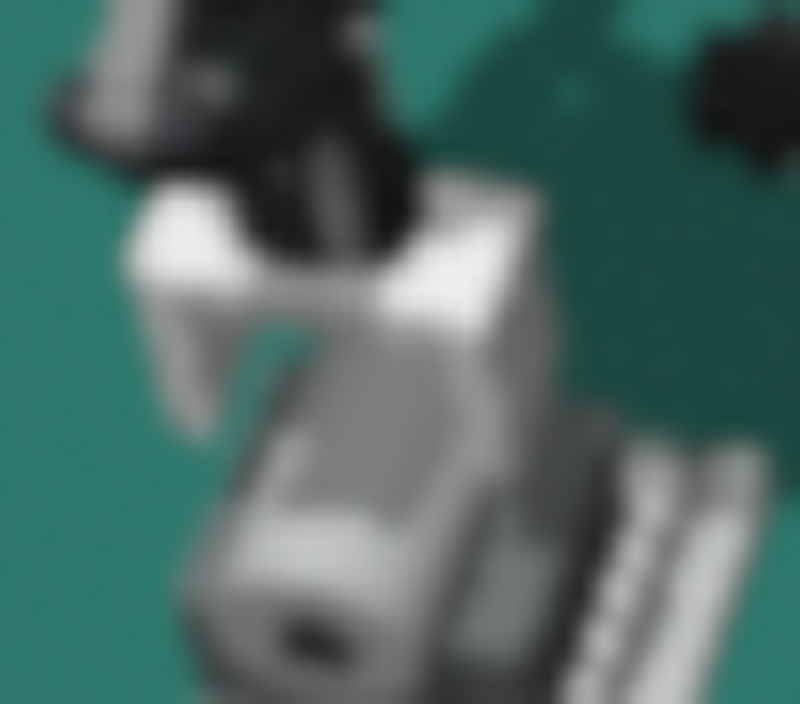

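The feet are just at bar-top height, with the left leg clear of the bar (gap at (250,400)). I'll continue.

```bash
python3 -m creep '[[0.001,0,0,0.2,-0.4,3,1],[0,0,0,0,0,3,1],[0,0,0,0,0,3,1],[0,0,0,0,0,1,1],[0,0,0,0,0,0,1]]'; python3 go.py 554.6 -213.5 293 1.42
python3 - <<'E'
from h import *
g=grab_frame("scene"); print(crop(g,(238,200),(50,44),16,"pics/s18.png"))
E
```

```text
clock: 37.87
eef_pos: [554.7, -213.5, 313.4]
tcp_rot: [-3.141, 0.001, 1.419]
contact_force: [-0.2, -0.3, -1.3]
opening: 0.175
pos [ 554.66 -213.46  313.36] rot [-3.1414e+00  8.0000e-04  1.4194e+00] open 0.175 F [-0.2 -0.3 -1.3] t 37.8667
turn [-0.0002  0.0008 -0.0006] shift now [-0.  -0.1 20.4] shift after turn [-0.  -0.1 20.4] rows 0.48823274613092765
(213, 178)
```

View pics/s18.png

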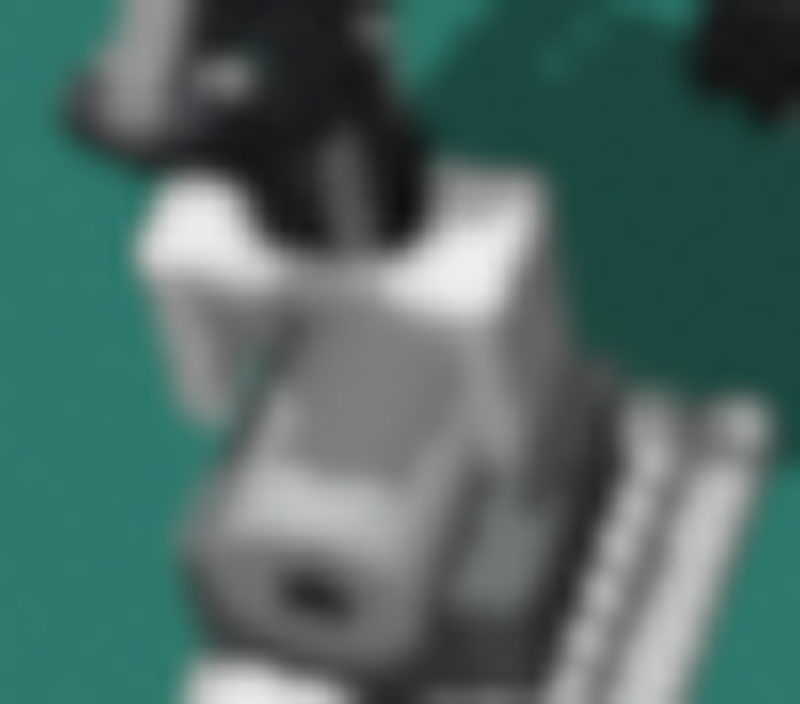

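No contact forces, and the bar sits between the legs at similar gaps. I'll continue down.

```bash
python3 -m creep '[[0,0.001,0,0,0,3,1],[0,0,0,0,0,3,1],[0,0,0,0,0,2,1],[0,0,0,0,0,1,1]]'; python3 go.py 554.6 -213.5 293 1.42
```

```text
clock: 38.25
eef_pos: [554.8, -213.6, 304.0]
tcp_rot: [3.141, -0.0, 1.419]
contact_force: [0.2, 0.4, -1.4]
opening: 0.176
pos [ 554.83 -213.57  303.96] rot [ 3.1410e+00 -1.0000e-04  1.4195e+00] open 0.176 F [ 0.2  0.4 -1.4] t 38.25
turn [ 0.0006 -0.0001 -0.0005] shift now [ 0.  -0.2 11. ] shift after turn [ 0.  -0.2 11. ] rows 0.2628517248146757
```

```bash
python3 -m creep '[[0,0,0,0,0,2,1],[0,0,0,0,0,2,1],[0,0,0,0,0,1,1],[0,0,0,0,0,0,1]]'; python3 go.py 554.6 -213.5 293 1.42
```

```text
clock: 38.58
eef_pos: [554.8, -213.5, 298.0]
tcp_rot: [3.142, -0.0, 1.419]
contact_force: [-0.5, 0.3, -2.0]
opening: 0.172
pos [ 554.77 -213.5   298.  ] rot [ 3.1415e+00 -3.0000e-04  1.4195e+00] open 0.172 F [-0.5  0.3 -2. ] t 38.5833
turn [ 0.0001 -0.0003 -0.0005] shift now [-0.  -0.2  5. ] shift after turn [-0.  -0.2  5. ] rows 0.11998722965948677
```

```bash
python3 -m creep '[[0,0,0,0,0,1.5,1],[0,0,0,0,0,1.5,1],[0,0,0,0,0,0.7,1],[0,0,0,0,0,0.3,1]]'; python3 go.py 554.6 -213.5 293 1.42
```

```text
clock: 38.92
eef_pos: [554.9, -213.5, 293.7]
tcp_rot: [3.141, -0.0, 1.42]
contact_force: [-0.6, -0.4, -1.4]
opening: 0.174
pos [ 554.86 -213.53  293.75] rot [ 3.1412e+00 -2.0000e-04  1.4195e+00] open 0.174 F [-0.6 -0.4 -1.4] t 38.9167
turn [ 0.0004 -0.0002 -0.0005] shift now [-0.  -0.3  0.7] shift after turn [-0.  -0.3  0.7] rows 0.01899490550136887
```

```bash
python3 -m creep '[[0,0,0,0,0,0.5,1],[0,0,0,0,0,0.3,1],[0,0,0,0,0,0.3,1]]'; python3 go.py 554.6 -213.5 293 1.42
```

```text
clock: 39.17
eef_pos: [555.0, -213.6, 292.9]
tcp_rot: [3.141, -0.0, 1.419]
contact_force: [-1.8, 0.8, 4.0]
opening: 0.175
pos [ 554.95 -213.57  292.9 ] rot [ 3.1409e+00 -2.0000e-04  1.4194e+00] open 0.175 F [-1.8  0.8  4. ] t 39.1667
turn [ 0.0006 -0.0002 -0.0006] shift now [ 0.  -0.4 -0.1] shift after turn [ 0.  -0.4 -0.1] rows 0.008930388070275668
```

Feet are down at the expected height (293). I'll release and rise.

```bash
python3 -m creep '[[0,0,0,0,0,0,0.78],[0,0,0,0,0,0,0.7],[0,0,0,0,0,0,0.5],[0,0,0,0,0,0,0.4],[0,0,0,0,0,0,0.4],[0,0,0,0,0,0,0.4]]'; python3 go.py 554.6 -213.5 293 1.42
python3 -m creep '[[0,0,0,0,0,-3,0.4],[0,0,0,0,0,-6,0.4],[0,0,0,0,0,-15,0.4],[0,0,0,0,0,-25,0.4],[0,0,0,0,0,-25,0.4],[0,0,0,0,0,-20,0.4],[0,0,0,0,0,-8,0.4],[0,0,0,0,0,0,0.4]]'; python3 go.py 450 0 400 1.42
```

```text
clock: 39.67
eef_pos: [555.4, -213.8, 293.7]
tcp_rot: [3.139, 0.0, 1.419]
contact_force: [-0.4, 0.7, -0.6]
opening: 0.602
pos [ 555.43 -213.76  293.68] rot [3.1390e+00 3.0000e-04 1.4195e+00] open 0.602 F [-0.4  0.7 -0.6] t 39.6667
turn [ 0.0026  0.0003 -0.0005] shift now [ 0.1 -0.9  0.7] shift after turn [ 0.1 -0.9  0.7] rows 0.02648221878572618
clock: 40.33
eef_pos: [554.7, -213.5, 401.4]
tcp_rot: [3.141, -0.0, 1.419]
contact_force: [0.6, -0.2, 0.3]
opening: 0.603
pos [ 554.66 -213.49  401.44] rot [ 3.1412e+00 -2.0000e-04  1.4194e+00] open 0.603 F [ 0.6 -0.2  0.3] t 40.3333
turn [ 0.0003 -0.0002 -0.0006] shift now [ 195.3 -135.7    1.4] shift after turn [ 195.3 -135.5    1.4] rows 5.701950529650886
```

Move aside (+y) for a clear view from both cameras.

```bash
python3 -m creep '[[0,0,0,15,0,-3,0.4],[0,0,0,30,0,-3,0.4],[0,0,0,36,0,-3,0.4],[0,0,0,36,0,-3,0.4],[0,0,0,36,0,-3,0.4],[0,0,0,36,0,0,0.4],[0,0,0,36,0,0,0.4],[0,0,0,30,0,0,0.4],[0,0,0,10,0,0,0.4],[0,0,0,0,0,0,0.4]]'; python3 go.py 450 0 400 1.42
python3 -m creep '[[0,0,0,15,0,0,0.4],[0,0,0,36,0,0,0.4],[0,0,0,36,0,0,0.4],[0,0,0,36,0,0,0.4],[0,0,0,30,0,0,0.4],[0,0,0,10,0,0,0.4],[0,0,0,0,0,0,0.4]]'
python3 - <<'E'
from h import *
g=grab_frame("scene"); f=grab_frame("top"); print(crop(g,(240,197),(64,56),12,"pics/s20.png"),crop(f,(420,190),(64,56),12,"pics/t20.png"))
cv2.imwrite("pics/t21.png",f["color"][:,:,::-1])
E
```

```text
clock: 41.17
eef_pos: [593.0, 64.9, 407.4]
tcp_rot: [-3.131, -0.0, 1.415]
contact_force: [-0.2, -0.3, 0.5]
opening: 0.604
pos [592.98  64.87 407.37] rot [-3.1307e+00 -2.0000e-04  1.4147e+00] open 0.604 F [-0.2 -0.3  0.5] t 41.1667
turn [-0.0109 -0.0002 -0.0053] shift now [ -86.3 -131.1    8.8] shift after turn [ -85.6 -131.6    7.4] rows 3.7692157234200594
clock: 41.75
eef_pos: [617.2, 226.8, 400.3]
tcp_rot: [-3.122, 0.007, 1.411]
contact_force: [-1.6, 0.1, -0.1]
opening: 0.601
(208, 169) (388, 162)
```

View pics/s20.png

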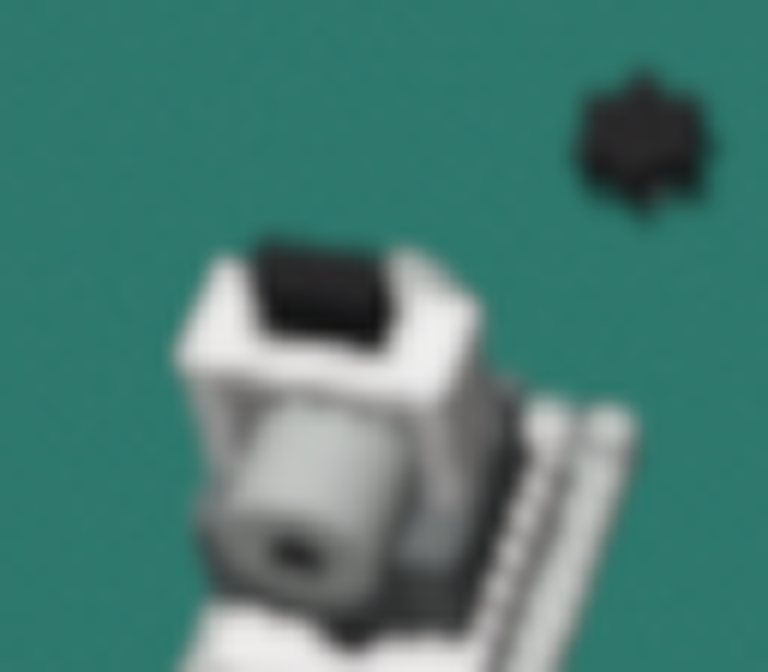

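View pics/t20.png

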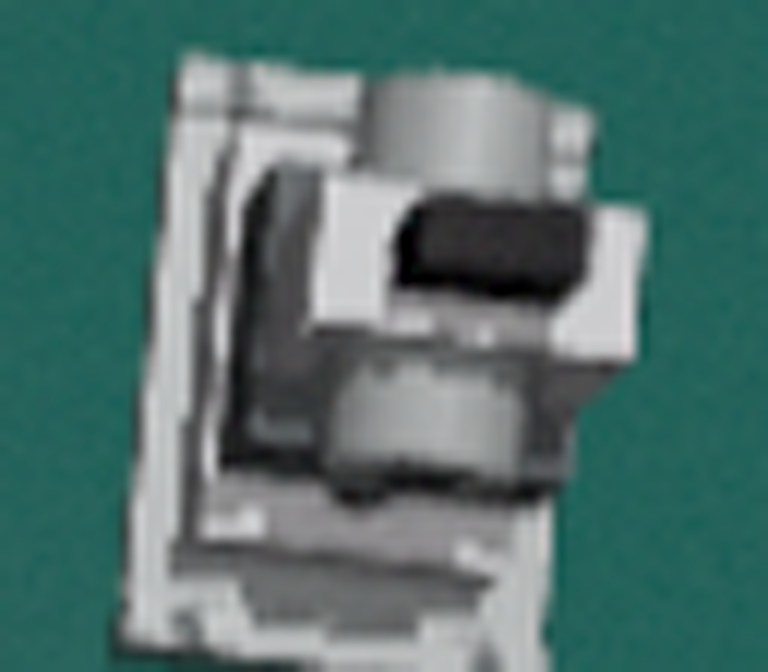

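View pics/t21.png

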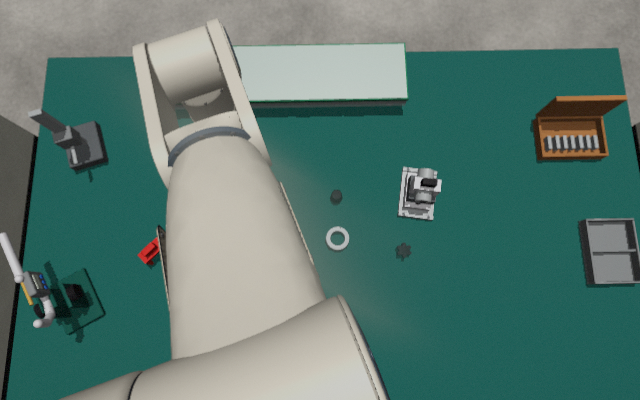

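Both views show the bridge upright across the bar on the V-block, with the ring at (338,238) unmoved. Final numbers next.

Run:
```python
from h import *
g=grab_frame("scene");f=grab_frame("top")
u=np.array([np.cos(-.151),np.sin(-.151)]);v=np.array([-u[1],u[0]]); P0=np.array([557,-209.])
def show(n,F,pts,z,off,k=12):
    px=(np.array(pts,float)+.5)/k-.5+off; d=onplane(F,px,z)[:,:2]-P0; print(n,"along",(d@u).round(1),"across",(d@v).round(1),"mean",(d@u).mean().round(1),(d@v).mean().round(1))
T=(388,162);S=(208,169)
show("T bridge beam",f,[(325,178),(648,207),(633,360),(310,325)],115,T)
show("T bar L/R",f,[(330,440),(522,455)],81.3,T); show("T bar far",f,[(365,80),(548,105)],81.3,T)
show("T vb near edge L/R",f,[(222,468),(568,490)],69,T)
show("T vb far L",f,[(278,170)],69,T)
show("S bridge beam",g,[(220,255),(478,300),(432,398),(178,358)],115,S)
show("S bar end",g,[(230,530),(385,570)],81.3,S)
# ring
print(topface(f,(338,238),36,110,20,sat=40)[0])
a=cv2.imread("pics/top0.png")[:,:,::-1]; f2=dict(f); f2["color"]=a; print(topface(f2,(338,238),36,110,20,sat=40)[0])
b=cv2.imread("pics/scene0.png")[:,:,::-1].astype(int)[205:240,410:460]; print("thin bar px diff",np.abs(b-g["color"].astype(int)[205:240,410:460]).max())
print(sense()["clock"],sense()["contact_force"])
```

```text
T bridge beam along [ 11.6  14.1 -17.3 -18.7] across [ 28.4 -35.3 -34.8  28.7] mean -2.6 -3.2
T bar L/R along [-32.9 -30.8] across [ 16.7 -22. ] mean -31.9 -2.7
T bar far along [43.5 43.1] across [ 16.3 -21.3] mean 43.3 -2.5
T vb near edge L/R along [-38.6 -33.8] across [ 35.8 -34.5] mean -36.2 0.6
T vb far L along [25.8] across [30.2] mean 25.8 30.2
S bridge beam along [-17.6 -16.3  14.8  14.9] across [-37.1  28.4  26.3 -36.8] mean -1.0 -4.8
S bar end along [38.7 42.9] across [-21.5  18.7] mean 40.8 -1.4
{'c': (442.0, 1.6), 'm': (442.1, 1.6), 'size': (59.6, 59.4), 'area': 2766, 'ang': np.float64(0.757)}
{'c': (442.1, 1.3), 'm': (442.2, 1.6), 'size': (60.1, 59.9), 'area': 2813, 'ang': np.float64(-0.808)}
thin bar px diff 49
41.95 [-0.2618391  -0.59657361 -0.18922776]
```

Run:
```python
from h import *
g=grab_frame("scene"); a=dict(g); a["color"]=cv2.imread("pics/scene0.png")[:,:,::-1]
for F in (a,g): print(topface(F,(434,223),36,120,12,sat=40)[0])
from rig import job
print(sense()["qvel"].round(3)); job.sign_off()
```

```text
{'c': (549.5, 379.5), 'm': (549.8, 379.5), 'size': (84.4, 28.6), 'area': 2209, 'ang': np.float64(1.335)}
{'c': (549.5, 379.5), 'm': (549.8, 379.5), 'size': (84.4, 28.7), 'area': 2208, 'ang': np.float64(1.336)}
[ 0.001 -0.004 -0.004  0.004 -0.001  0.004]
the job is handed in; nothing more can be done
```

The stack is built in the order asked: riser on the pallet, V-block on the riser, thick bar in the groove, then the bridge standing across the bar. Everything is released, and I handed the job in at about 42 s. No verdict came back.

**Last checks (top camera, ±1–2 mm):**

| Check | Offset | Limit |
|---|---|---|
| Riser from pallet centre | about 1–2 mm | 12 mm |
| V-block from riser, across the groove | about 2 mm | 12 mm |
| V-block from riser, along the groove | about 3 mm | 12 mm |
| Bar from V-block, across the groove | under 1 mm | 4 mm |
| Bar from V-block, along the groove | 0–5 mm | 12 mm |
| Bridge from V-block, across the groove | about 1 mm | 7 mm |
| Bridge from V-block, along the groove | under 2 mm | 12 mm |

- **Heights:** I took these from the arm, not the camera. Each of the riser, V-block and bridge made contact within 1 mm of its expected height.
- **Parts to leave alone:** the ring and the thin bar measured where they lay at the start, to within half a millimetre. The arm was well clear when I signed off.

**What disagreed:**
- **Cameras:** the two cameras differ by about 2–3 mm in absolute position, so I compared parts within one picture where I could. For bar against bridge, the scene camera gave about 3 mm across where the top camera gave under 1 mm. I can't say which is right, but the bridge went down without touching the bar.
- **Bar:** it first touched one side of the groove about 2 mm high. I eased it sideways about 2.6 mm under light force until it settled.

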